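Click the die insert into the dumpling former

ROBOT

A 7-joint arm with a two-finger parallel gripper is mounted at the origin on the work surface. World frame = base frame: x ahead of the robot, y to its left, z up, the work surface at z = 0. Lengths are in m, angles in degrees, forces in N, time in s.
With the tool pointing down it reaches from about 0.425 to 0.875 m from the base axis. Payload 4.7 kg.
Tool frame: the origin (TCP) lies on the centre line of the jaws, within the pads' length; the fingertips stand 25 mm ahead of it and the grasp point (between the pads) lies 6 mm ahead of it; z points along the fingers, y is the direction in which the jaws open and shut (so a half turn about z gives the same grasp; the last joint's range is limited). The gripper opens to 87 mm and grips with 3 to 60 N. Pads are 19 mm wide; open, the fingers measure 117 mm over their backs; the gripper's body (75 mm by 190 mm) begins 51 mm behind the grasp point.
Start: joints at [-68.348, 18.392, -4.016, 83.108, 1.295, 78.541, -3.26], TCP at [0.231, 0.607, 0.225] pointing down, gripper open.
Joint ranges: [-163.93, 163.93], [-17.29, 119.83], [-79.2, 71.16], [3.27, 140.29], [-89.18, 269.18], [5.43, 117.66], [-154.24, 154.24]. Speed limits (degrees/s): [147.25, 147.25, 180, 180, 180, 180, 180].

INTERFACE

Orientations are given as [roll, pitch, yaw] about the fixed x, y, z axes, in that order (R = Rz(yaw) Ry(pitch) Rx(roll)).
In Python, from cell import env gives the robot as it stands.
- The arm moves only by the shell command python3 -m creep 'ROWS' [OPENING] [FORCE]. ROWS is JSON, a list of rows, each an object of numbers: "tx", "ty", "tz": the shift along the tool's x, y, z in m; "rx", "ry", "rz": the turn, a rotation vector about the tool's x, y, z in degrees. In form: [{"tx": .., "ty": .., "tz": .., "rx": .., "ry": .., "rz": ..}, ...]. A call has 1 to 20 rows; each row shifts and turns the commanded pose from where the row before left it, along the tool's axes as they then stand; what a row does not reach is not made up. A row lasts 1/8 s, in which the tool goes at most 62.5 mm and 10.7 degrees, less where a joint would pass 70% of its speed; a pose out of reach is approached as far as the arm can. A call is refused whole if a number of a shift passes 0.0625 or a number of a turn 10.7, either way. A call with a gripper value outside its range is refused whole. OPENING is the finger opening in m, from 0 to 0.087, set as the call begins (- or left out, the last holds). The fingers move at their own pace and stop on an object; FORCE is the grip in N (left out, the last holds). Time passes only in rows, so rows that do not move let the fingers close. It gives the time, the measured TCP pose, the force and the opening at its end, in the units of the state.
- env.get_obs(): the state, without advancing time (a new reading comes with each control period).
- env.read_camera(name): name is "scene" or "top" or "wrist"; returns a dict with "pixels" (400x640x3 uint8, red, green, blue), "intrinsics" (3x3 intrinsics, pixels), "R" (3x3) and "t" (3): a world point X has camera coordinates R X + t. Camera axes: x right, y down, z forward; pixel columns grow to the right and rows downward; lengths in m; the calibration is good to about 2 mm. A picture is of the moment at which its call begins. There is no depth.
- env.sign_off(): hands the job in, once; it reports no verdict.
The state is a dict: "time_s": time; "qpos": joint angles; "joint_velocities": joint speeds; "effort": joint torques, N m; "tool_pos": TCP position; "tool_rot": TCP orientation; "force": force on the tool from outside, world axes, zero at the start; "wrist_torque": the same for the moment, N m; "grip_width": finger opening in m.
Only numpy, scipy, OpenCV 4.12 (cv2) and the standard library are available. Lean on these libraries where they do the work, as an engineer would, in place of code of your own. Each camera call takes 0.05 s, during which the arm holds its last target.

TASK

Take the die insert with the red grip from the board, set it into the well of the white dumpling former and press it gently straight down, without forcing it, until its push-push catch has taken hold. Then let go and make sure that it has stayed down and not sprung up again. Leave the blue insert and everything else on the table where it is.

Things in the scene. Friction and masses are not known exactly. Their poses are not given: they have to be found in the camera images.
- insert_red: the die insert to fit: grey block 60 x 44 x 32 mm (x, y, z) with a red grip rib on its top along its y axis, 12 mm thick (x), 38 mm long (y), 28 mm high, so the rib's top is 60 mm above the underside. About 0.16 kg. Origin: centre of the underside, z up. A half turn about z makes no difference to the fit.
- insert_blue: the spare die insert: same shape and size, with a blue rib; stays on the board. Origin: centre of its underside.
- well (a point): centre of the mouth of the rectangular well in the former's flat top, 115 mm above the table, z up. The well is 64 mm along x by 48 mm along y (2 mm play all round an insert), with a 4 mm chamfered mouth and straight walls. The flat top reaches 85 mm to each side; on the -y side a roller unit 45 mm high starts 95 mm from the centre.
- lift: black sprung plate 58 x 42 mm that carries the insert in the well. Origin: centre of its upper face, 12 mm below the well's mouth when up. It moves straight down on a spring (0.1 N/mm): pushing the insert takes about 4 N at first, 7 to 9 N just before the catch. Latched, it stays 16 to 28 mm below its upper position: the block's top then 4 mm above to 8 mm below the former's top.
- former: white dumpling former, 170 x 290 x 115 mm, fixed. Origin: on the table below the well, axes as the well. Push-push catch: takes only in the last 1 mm before a firm stop 21 to 35 mm down (differs each time, must be felt, 13 to 17 N is firm; over 25 N damages it). Let go there: plate rises 5.5 mm and stays. Let go sooner: it comes up. A second press to the stop releases it.
- board: white cutting board with an orange border, 210 x 270 x 10 mm, fixed; the inserts stand on it. Origin: centre of its underside.
- cutter: steel ring cutter, 44 mm diameter, 25 mm high, on the board. Origin: centre of its underside.
- bowl: clear bowl, 140 mm wide, 60 mm high. Origin: centre of its underside.
- green_bowl: small green bowl, 80 mm wide, 40 mm high. Origin: centre of its underside.
- mug: white mug, 80 mm wide, 85 mm high. Origin: centre of its underside.
- jar: closed blue jar, 84 mm wide, 140 mm high. Origin: centre of its underside.
- spoon: spoon lying on the table. Origin: under its middle.
- spatula: spatula lying on the table. Origin: under its middle.

How it is judged (in metres and radians):
On the way:
1. the red insert stands in the well on the lift plate (horizontal distance between insert_red and well below 0.004 m and angle between the x axis of insert_red and the x axis of well, either way round below 0.1 rad and angle between insert_red's own z axis and vertical below 0.08 rad and z of insert_red in the frame of well below -0.008 m and contact force between insert_red and lift above 0.3 N), for 0.1 s.
At the end, for the whole second after the job is handed in: The red insert is in the well (centred within 4 mm, square within 0.1 rad, upright within 0.08 rad), released and at rest, held down by the catch with its underside 25 to 50 mm below the well's mouth (horizontal distance between insert_red and well below 0.004 m and angle between the x axis of insert_red and the x axis of well, either way round below 0.1 rad and angle between insert_red's own z axis and vertical below 0.08 rad and z of insert_red in the frame of well between -0.05 and -0.025 m and linear speed of insert_red below 0.02 m/s and contact force between insert_red and the fingers below 0.05 N); the robot touches nothing.
It fails at once if the insert is pressed or dropped on the lift plate with more than 25 N (contact force between insert_red and lift above 25 N).
It fails at once if the blue insert or another thing on the table is pushed away by more than 30 mm (distance of any of insert_blue, cutter, bowl, green_bowl, mug, jar, spoon, spatula from where it was at the start of the episode above 0.03 m).
It also fails if it takes over 58 s, if anything falls off the work surface, if the arm or the gripper's body presses on something with over 40 N, if the wrist force passes 120 N, or if a joint passes its speed limit or range.

## Working session

There is one attempt and no reset: what is moved stays moved. The work goes in short steps, Python scripts to look and compute and a shell command to move; the robot and the scene stay as the last step left them, time stands still between calls to the robot, and variables do not carry over. Pictures are saved under pics/ and viewed, and the job is handed in when it is done.

```bash
ls; mkdir -p pics; python3 - <<'E'
from cell import env
import cv2,json
o=env.get_obs(); print({k:(v if not hasattr(v,'tolist') else v.tolist()) for k,v in o.items()})
for n in ["scene","top","wrist"]:
    c=env.read_camera(n); cv2.imwrite(f"pics/{n}0.png",c["pixels"][:,:,::-1])
    print(n,c["intrinsics"],c["R"],c["t"])
E
```

```text
pics
{'time_s': 0.0, 'qpos': [-68.34883555625815, 18.440058835871508, -4.014369093800113, 83.17533387230034, 1.2969147571396298, 78.54074729663716, -3.2583738863711114], 'joint_velocities': [0.059732924088683255, -0.004172672299653282, -0.17529709478326233, -0.012627529643284717, 0.09590203607430894, -0.08605644097252745, 0.039515454822823], 'effort': [0.00032658792406436987, -49.128291606903076, -0.40399789810180664, -31.25364661216736, -0.06409345893189311, 0.043519274331629276, 0.0001793115006876178], 'tool_pos': [0.23115244781028366, 0.6069180472475595, 0.22354625724441035], 'tool_rot': [-179.88920554313574, 0.00800681193392301, 159.15950783791925], 'force': [0.00024153639774471568, -0.00660272802404915, -0.14362380524185733], 'wrist_torque': [-0.0038919404026955787, -0.0075579035651866435, -0.01735783564048353], 'grip_width': 0.08701210338706132}
scene [[373.40345237   0.         317.89372495]
 [  0.         373.40345237 201.00177987]
 [  0.           0.           1.        ]] [[ 0.15518613  0.98785017 -0.00832466]
 [ 0.51696962 -0.08838826 -0.85142817]
 [-0.84181926  0.12782625 -0.52440516]] [-0.17730357 -0.18532885  1.65884054]
top [[391.90477806   0.         317.8493354 ]
 [  0.         391.90477806 196.99579721]
 [  0.           0.           1.        ]] [[-0.02692205 -0.99931091  0.02555212]
 [-0.99363266  0.02395404 -0.1100924 ]
 [ 0.10940446 -0.02835333 -0.99359285]] [0.09600857 0.51873611 1.0260594 ]
wrist [[339.94651899   0.         321.94386118]
 [  0.         339.94651899 200.74750029]
 [  0.           0.           1.        ]] [[ 0.35517134  0.93479758 -0.0026099 ]
 [ 0.90000593 -0.34119513  0.2712475 ]
 [ 0.25267102 -0.09868826 -0.96250609]] [-0.64815923 -0.03521702  0.38975593]
```

View pics/scene0.png

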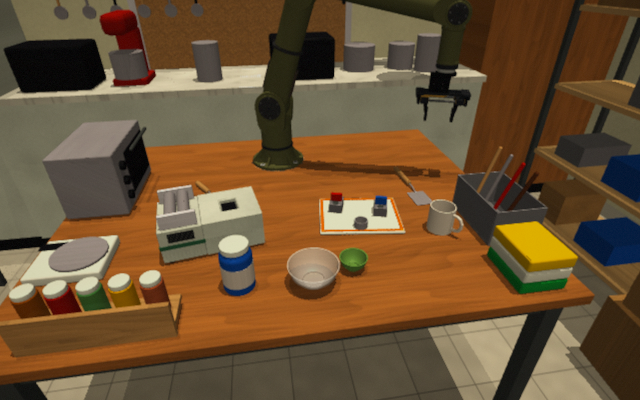

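View pics/top0.png

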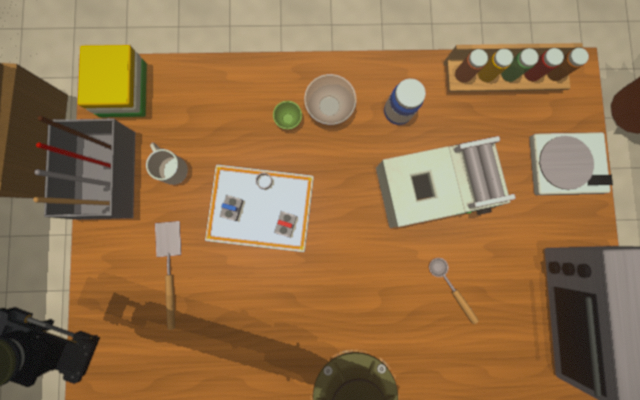

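View pics/wrist0.png

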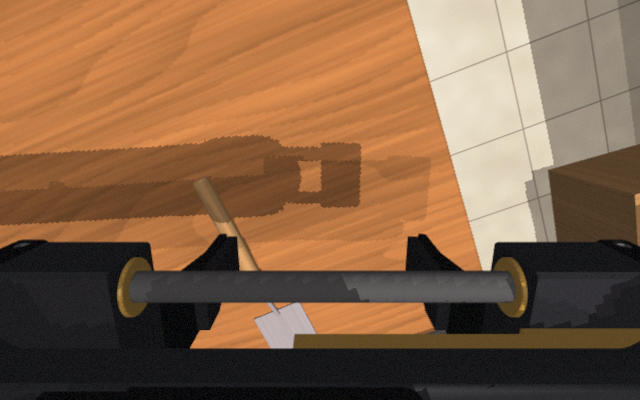

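The scene view shows the red insert at about (336,200), the blue one at (380,206) and the well at (229,205). In the top view they are at (286,224), (232,207) and (424,186). The wrist view shows only the table's left edge and the spatula.

```bash
cat > h.py <<'E'
from cell import env
import cv2, numpy as np
from scipy.spatial.transform import Rotation as Ro
def ray(c,uv):
    K,R,t=map(np.asarray,(c["intrinsics"],c["R"],c["t"]))
    d=R.T@np.linalg.solve(K,[uv[0],uv[1],1.]); return -R.T@t, d/np.linalg.norm(d)
def onz(c,uv,z):
    o,d=ray(c,uv); return o+d*(z-o[2])/d[2]
def tri(obs):
    A=np.zeros((3,3));b=np.zeros(3)
    for c,uv in obs:
        o,d=ray(c,uv); P=np.eye(3)-np.outer(d,d); A+=P;b+=P@o
    X=np.linalg.solve(A,b); return X,[np.linalg.norm((np.eye(3)-np.outer(r[1],r[1]))@(X-r[0])) for r in (ray(c,u) for c,u in obs)]
def proj(c,X):
    p=np.asarray(c["intrinsics"])@(np.asarray(c["R"])@X+np.asarray(c["t"])); return p[:2]/p[2]
def blob(m,n=1):
    cs,_=cv2.findContours(m.astype(np.uint8),cv2.RETR_EXTERNAL,cv2.CHAIN_APPROX_NONE)
    return sorted(cs,key=cv2.contourArea,reverse=True)[:n]
def tcp():
    o=env.get_obs(); return np.array(o["tool_pos"]),Ro.from_euler("xyz",o["tool_rot"],degrees=True)
def save(n,c): cv2.imwrite(f"pics/{n}.png",np.ascontiguousarray(c["pixels"][:,:,::-1]))
E
python3 - <<'E'
from h import *
T=env.read_camera("top");S=env.read_camera("scene");W=env.read_camera("wrist")
for c in (T,S,W): print("cam",-np.asarray(c["R"]).T@c["t"])
p,R=tcp(); print("wrist cam in tool",R.inv().apply(-np.asarray(W["R"]).T@W["t"]-p), R.inv().apply(np.asarray(W["R"])[2]))
for n,c,(x0,y0,x1,y1) in (("T",T,(200,160,320,255)),("S",S,(315,180,410,235))):
    im=c["pixels"].astype(int); r,g,b=im[...,0],im[...,1],im[...,2]
    roi=np.zeros(r.shape,bool);roi[y0:y1,x0:x1]=1
    for k,m in (("red",(r>g+70)&(abs(g-b)<40)&(r>110)),("blue",(b>r+50))):
        for q in blob(m&roi,2): print(n,k,cv2.contourArea(q),cv2.minAreaRect(q))
    cv2.imwrite(f"pics/crop{n}.png",cv2.resize(c["pixels"][y0:y1,x0:x1,::-1],None,fx=6,fy=6,interpolation=cv2.INTER_CUBIC))
c=T["pixels"][120:240,370:520,::-1];cv2.imwrite("pics/fT.png",cv2.resize(c,None,fx=5,fy=5,interpolation=cv2.INTER_CUBIC))
c=S["pixels"][170:270,145:275,::-1];cv2.imwrite("pics/fS.png",cv2.resize(c,None,fx=6,fy=6,interpolation=cv2.INTER_CUBIC))
E
```

```text
cam [0.40576241 0.11260879 1.07414096]
cam [ 1.51976837 -0.05327489  0.71063435]
cam [0.16345701 0.6324581  0.38348352]
wrist cam in tool [ 0.07227213 -0.00070126 -0.1591996 ] [-2.71172454e-01 -9.45284222e-04  9.62530315e-01]
T red 48.0 ((284.5000305175781, 223.50001525878906), (13.914020538330078, 4.427188396453857), 18.434947967529297)
T blue 45.5 ((228.47059631347656, 206.61767578125), (13.824529647827148, 4.365641117095947), 14.03624439239502)
S red 11.5 ((335.9059143066406, 193.05941772460938), (2.885607957839966, 10.149378776550293), 84.2894058227539)
S red 0.0 ((364.0, 229.0), (0.0, 0.0), 0.0)
S blue 62.0 ((381.0, 199.5), (7.0, 10.0), 90.0)
```

View pics/cropT.png

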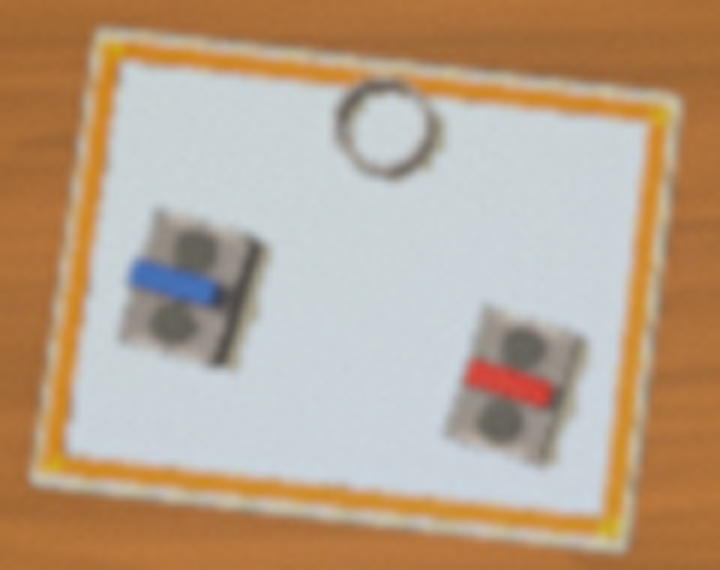

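View pics/fT.png

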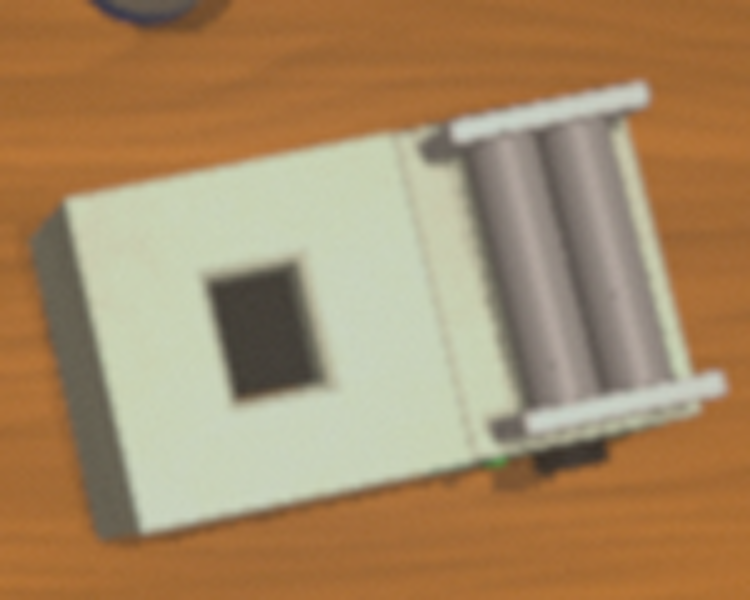

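View pics/fS.png

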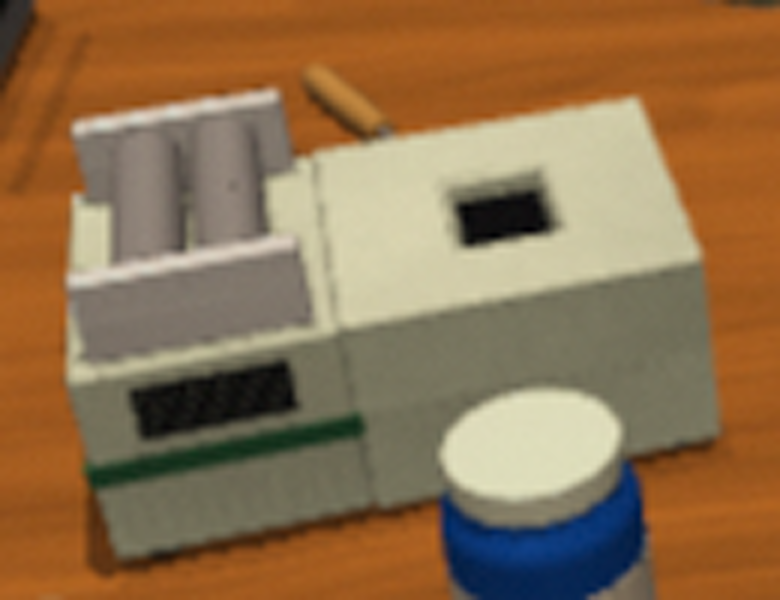

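View pics/cropS.png

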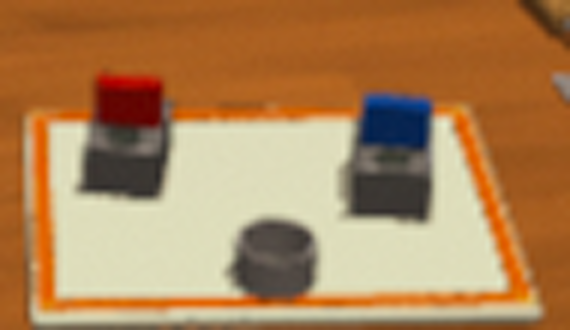

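The crops show the red rib's top centre at about (284.8,223.8) and the well's mouth from (411,173) to (437,201) in the top image, with both well outlines clear. I'll take coarse positions from these two views, then move the wrist camera over the red insert.

```bash
python3 - <<'E'
from h import *
T=env.read_camera("top");S=env.read_camera("scene")
# red rib top: centre in both
uT=(200+509/6,160+383/6); uS=(315+129/6,180+77/6)
print("red tri",tri([(T,uT),(S,uS)]),onz(T,uT,.07))
a=onz(T,(200+466/6,160+375/6),.07);b=onz(T,(200+552/6,160+393/6),.07);d=a-b;print("rib yaw",np.degrees(np.arctan2(d[1],d[0]))-90,np.linalg.norm(d))
# well mouth outer corners (chamfer) top and scene
cT=np.array([(203,270),(305,248),(342,385),(233,408)])/5+[370,120]
cS=np.array([(545,170),(440,185),(458,247),(562,233)])/6+[145,170]
print("well T@.115",[onz(T,u,.115).round(4) for u in cT]); m=cT.mean(0)
print(onz(T,m,.115),tri([(T,m),(S,cS.mean(0))]))
a=onz(T,(370+66/5,120+200/5),.115);b=onz(T,(370+397/5,120+133/5),.115);d=a-b;print("former yaw",np.degrees(np.arctan2(d[1],d[0]))-90)
E
```

```text
red tri (array([0.44970022, 0.17167885, 0.06997318]), [np.float64(0.0015658370338476927), np.float64(0.0015658370338476667)]) [0.44942846 0.17013179 0.07      ]
rib yaw -13.287755699637131 0.03739002561697482
well T@.115 [array([ 0.5635, -0.1477,  0.115 ]), array([ 0.5735, -0.1996,  0.115 ]), array([ 0.5041, -0.2141,  0.115 ]), array([ 0.494, -0.159,  0.115])]
[ 0.53364344 -0.18008116  0.115     ] (array([ 0.53405355, -0.17875551,  0.11216504]), [np.float64(0.0020983997470251123), np.float64(0.0020983997470250975)])
former yaw 10.282379034371573
```

```bash
python3 -m creep '[{"tx":-0.03,"ty":-0.0275},{"tx":-0.03,"ty":-0.0275},{"tx":-0.03,"ty":-0.0275},{"tx":-0.03,"ty":-0.0275},{"tx":-0.03,"ty":-0.0275},{"tx":-0.03,"ty":-0.0275},{"tx":-0.03,"ty":-0.0275},{"tx":-0.03,"ty":-0.0275},{"tx":-0.03,"ty":-0.0275},{"tx":-0.03,"ty":-0.0275},{"tx":-0.03,"ty":-0.0275},{"tx":-0.03,"ty":-0.0275}]'
python3 -m creep '[{"rz":10.4},{"rz":10.4},{"rz":10.4},{"rz":10.4},{"rz":10.4},{"rz":10.4},{"rz":10.4},{"rz":10.4},{}]'
python3 - <<'E'
from h import *
print(env.get_obs()["time_s"],env.get_obs()["qpos"]);c=env.read_camera("wrist");save("w1",c)
E
```

```text
0.4 [-68.34889791  18.39848441  -4.01532676  83.11759888   1.29140367
  78.5403114   -3.2601886 ]$[0]: bad value
$[0]: bad value
```

View pics/w1.png

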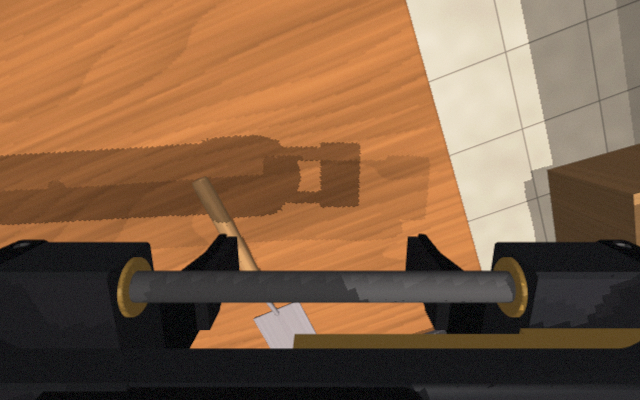

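The picture is unchanged because both moves were refused. Every row seems to need all six keys.

```bash
python3 -m creep '[{"tx":-0.03,"ty":-0.0275,"tz":0,"rx":0,"ry":0,"rz":0},{"tx":-0.03,"ty":-0.0275,"tz":0,"rx":0,"ry":0,"rz":0},{"tx":-0.03,"ty":-0.0275,"tz":0,"rx":0,"ry":0,"rz":0},{"tx":-0.03,"ty":-0.0275,"tz":0,"rx":0,"ry":0,"rz":0},{"tx":-0.03,"ty":-0.0275,"tz":0,"rx":0,"ry":0,"rz":0},{"tx":-0.03,"ty":-0.0275,"tz":0,"rx":0,"ry":0,"rz":0},{"tx":-0.03,"ty":-0.0275,"tz":0,"rx":0,"ry":0,"rz":0},{"tx":-0.03,"ty":-0.0275,"tz":0,"rx":0,"ry":0,"rz":0},{"tx":-0.03,"ty":-0.0275,"tz":0,"rx":0,"ry":0,"rz":0},{"tx":-0.03,"ty":-0.0275,"tz":0,"rx":0,"ry":0,"rz":0},{"tx":-0.03,"ty":-0.0275,"tz":0,"rx":0,"ry":0,"rz":0},{"tx":-0.03,"ty":-0.0275,"tz":0,"rx":0,"ry":0,"rz":0}]'
python3 -m creep '[{"tx":0,"ty":0,"tz":0,"rx":0,"ry":0,"rz":10.4},{"tx":0,"ty":0,"tz":0,"rx":0,"ry":0,"rz":10.4},{"tx":0,"ty":0,"tz":0,"rx":0,"ry":0,"rz":10.4},{"tx":0,"ty":0,"tz":0,"rx":0,"ry":0,"rz":10.4},{"tx":0,"ty":0,"tz":0,"rx":0,"ry":0,"rz":10.4},{"tx":0,"ty":0,"tz":0,"rx":0,"ry":0,"rz":10.4},{"tx":0,"ty":0,"tz":0,"rx":0,"ry":0,"rz":10.4},{"tx":0,"ty":0,"tz":0,"rx":0,"ry":0,"rz":10.4},{"tx":0,"ty":0,"tz":0,"rx":0,"ry":0,"rz":0}]'
python3 - <<'E'
from h import *
print(env.get_obs()["time_s"],env.get_obs()["qpos"]);c=env.read_camera("wrist");save("w2",c)
E
```

```text
time_s: 1.95
tool_pos: [0.4509, 0.1698, 0.225]
tool_rot: [180.0, 0.0, 159.2]
force: [1.0, 0.4, 0.0]
grip_width: 0.0868
time_s: 3.08
tool_pos: [0.4503, 0.171, 0.2248]
tool_rot: [180.0, -0.0, 76.1]
force: [-1.5, 0.2, -0.4]
grip_width: 0.0868
3.075 [-39.417158    -2.6654401   15.06165916 106.70209182   0.70670891
  75.85029084 -38.47458038]
```

View pics/w2.png

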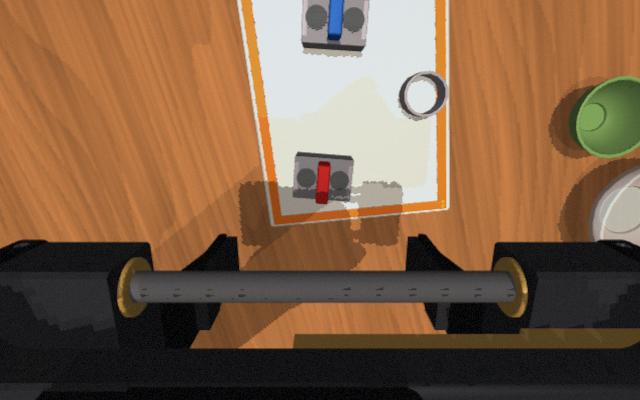

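Wrist view: the red insert is centred near (322,178), with its rib running almost straight up the image from (323,163) to (322,203). The blue insert is at the top edge (335,20). I'll zoom in and take a second view 40 mm away for height.

```bash
python3 - <<'E'
from h import *
import pickle
c=env.read_camera("wrist");pickle.dump({**c,"tcp":tcp()},open("wA.pkl","wb"))
cv2.imwrite("pics/w2c.png",cv2.resize(c["pixels"][145:215,285:365,::-1],None,fx=8,fy=8,interpolation=cv2.INTER_NEAREST))
E
python3 -m creep '[{"tx":-0.02,"ty":0,"tz":0,"rx":0,"ry":0,"rz":0},{"tx":-0.02,"ty":0,"tz":0,"rx":0,"ry":0,"rz":0},{"tx":0,"ty":0,"tz":0,"rx":0,"ry":0,"rz":0},{"tx":0,"ty":0,"tz":0,"rx":0,"ry":0,"rz":0}]'
python3 - <<'E'
from h import *
import pickle
c=env.read_camera("wrist");pickle.dump({**c,"tcp":tcp()},open("wB.pkl","wb"))
cv2.imwrite("pics/w3c.png",cv2.resize(c["pixels"][95:165,285:365,::-1],None,fx=8,fy=8,interpolation=cv2.INTER_NEAREST))
E
```

```text
time_s: 3.68
tool_pos: [0.4406, 0.1322, 0.2249]
tool_rot: [180.0, -0.1, 75.9]
force: [-0.2, -0.1, 0.1]
grip_width: 0.0869
```

View pics/w2c.png

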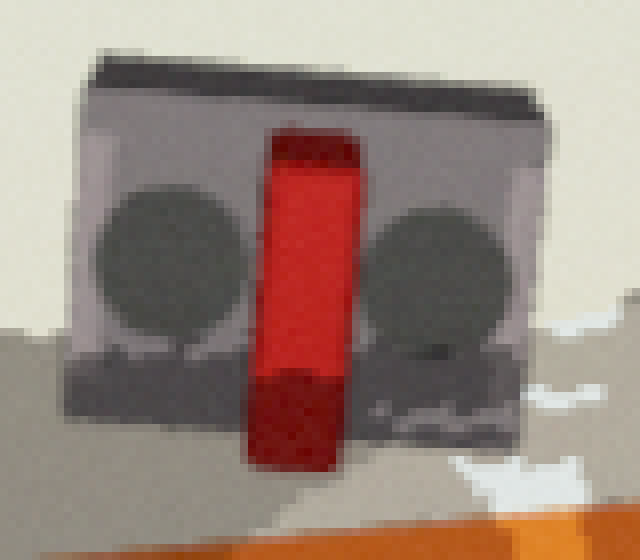

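View pics/w3c.png

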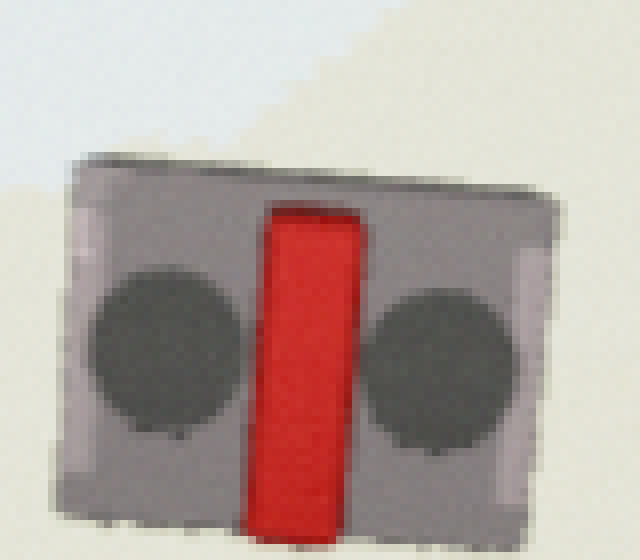

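The crops show the rib's top face running from (285+270/8,145+167/8) to (285+340/8,145+470/8) in A. The lower part is in shadow. In B it is cleanly lit, and the block's edges show in both.

```bash
python3 - <<'E'
from h import *
import pickle
A=pickle.load(open("wA.pkl","rb"));B=pickle.load(open("wB.pkl","rb"))
def m(l,o): return np.array(l)/8.-.5+o
def go(n,a,b):
    X=np.array([tri([(A,u),(B,v)])[0] for u,v in zip(a,b)]);print(n,"centre",X.mean(0).round(4),"z",X[:,2].round(4))
    d=(X[0]+X[1]-X[2]-X[3])/2;e=(X[1]+X[2]-X[0]-X[3])/2
    print("  long(y)",np.linalg.norm(d).round(4),np.degrees(np.arctan2(d[1],d[0]))-90,"x",np.linalg.norm(e).round(4),np.degrees(np.arctan2(e[1],e[0])))
go("rib",m([(268,165),(362,168),(342,470),(247,466)],(285,145)),m([(267,212),(363,218),(338,544),(243,537)],(285,95)))
go("block",m([(86,88),(550,118),(520,452),(63,418)],(285,145)),m([(75,165),(557,197),(522,550),(55,514)],(285,95)))
a=m([(268,165),(362,168),(342,470),(247,466)],(285,145))
for c,o,l in((A,(285,145),[(268,165),(362,168),(342,470),(247,466)]),(B,(285,95),[(267,212),(363,218),(338,544),(243,537)])):
    print("ray z.07",np.mean([onz(c,u,.07) for u in m(l,o)],0).round(4),"tcp",c["tcp"][0].round(4),c["tcp"][1].as_euler("xyz",degrees=True).round(2))
E
```

```text
rib centre [0.4528 0.1709 0.0699] z [0.0724 0.0697 0.0673 0.07  ]
  long(y) 0.0373 -17.90429665720164 x 0.0115 -19.282436542437626
block centre [0.4529 0.1706 0.0406] z [0.0403 0.0384 0.041  0.0426]
  long(y) 0.0433 -18.448658246425012 x 0.0595 -18.233185267929734
ray z.07 [0.4529 0.171  0.07  ] tcp [0.4503 0.171  0.2248] [ 1.7999e+02 -2.0000e-02  7.6140e+01]
ray z.07 [0.4527 0.171  0.07  ] tcp [0.4407 0.1325 0.2248] [ 1.7998e+02 -4.0000e-02  7.5980e+01]
```

The two views agree: the rib's top is 69.9 mm up (expected 70), the block's top 40.6 mm (expected 42), and the sizes fit. The insert stands at (0.4528, 0.1709), yaw about -18.3°. Next I'll align (shift, +4.3° turn) and go down most of the way.

```bash
python3 -m creep '[{"tx":0.0205,"ty":0.0013,"tz":0,"rx":0,"ry":0,"rz":0},{"tx":0.02,"ty":0.0012,"tz":0,"rx":0,"ry":0,"rz":0},{"tx":0,"ty":0,"tz":0,"rx":0,"ry":0,"rz":4.3},{"tx":0,"ty":0,"tz":0.03,"rx":0,"ry":0,"rz":0},{"tx":0,"ty":0,"tz":0.04,"rx":0,"ry":0,"rz":0},{"tx":0,"ty":0,"tz":0.03,"rx":0,"ry":0,"rz":0},{"tx":0,"ty":0,"tz":0.01,"rx":0,"ry":0,"rz":0},{"tx":0,"ty":0,"tz":0,"rx":0,"ry":0,"rz":0}]' 0.05
python3 - <<'E'
from h import *
c=env.read_camera("wrist");save("w4",c);p,R=tcp();print(p,R.as_euler("xyz",degrees=True))
E
```

```text
time_s: 4.72
tool_pos: [0.4529, 0.1717, 0.1145]
tool_rot: [-180.0, 0.0, 71.7]
force: [-0.6, 0.7, -0.1]
grip_width: 0.05
[0.45354273 0.17174898 0.1153643 ] [ 1.79955923e+02 -3.70724486e-02  7.17031260e+01]
```

View pics/w4.png

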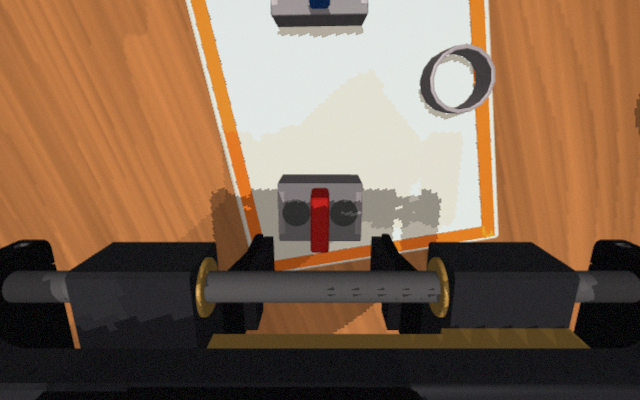

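The rib is upright in the image at column 320, centred between the jaws (inner edges about 272 and 372), and nothing is near the fingers. I'll go down to TCP z = 0.072 and grip with 40 N.

```bash
python3 -m creep '[{"tx":0,"ty":0,"tz":0.02,"rx":0,"ry":0,"rz":0},{"tx":0,"ty":0,"tz":0.015,"rx":0,"ry":0,"rz":0},{"tx":0,"ty":0,"tz":0.008,"rx":0,"ry":0,"rz":0},{"tx":0,"ty":0,"tz":0,"rx":0,"ry":0,"rz":0},{"tx":0,"ty":0,"tz":0,"rx":0,"ry":0,"rz":0}]'
python3 -m creep '[{"tx":0,"ty":0,"tz":0,"rx":0,"ry":0,"rz":0},{"tx":0,"ty":0,"tz":0,"rx":0,"ry":0,"rz":0},{"tx":0,"ty":0,"tz":0,"rx":0,"ry":0,"rz":0},{"tx":0,"ty":0,"tz":0,"rx":0,"ry":0,"rz":0},{"tx":0,"ty":0,"tz":0,"rx":0,"ry":0,"rz":0},{"tx":0,"ty":0,"tz":0,"rx":0,"ry":0,"rz":0}]' 0 40
python3 -c "
from h import *
p,R=tcp();print(p,R.as_euler('xyz',degrees=True))"
```

```text
time_s: 5.4
tool_pos: [0.4533, 0.1711, 0.0722]
tool_rot: [180.0, -0.0, 71.7]
force: [0.4, 0.4, -0.2]
grip_width: 0.05
time_s: 6.15
tool_pos: [0.4535, 0.1712, 0.0725]
tool_rot: [179.9, -0.1, 71.7]
force: [-1.0, 1.1, 5.1]
grip_width: 0.0024
[0.45354222 0.17117029 0.0725309 ] [ 1.79945060e+02 -6.66287806e-02  7.16570385e+01]
```

The opening went to 2.4 mm, but the rib is 12 mm thick, and there is a 5 N upward force. The grasp is wrong, so I'll look before moving.

```bash
python3 - <<'E'
from h import *
c=env.read_camera("wrist");save("w5",c)
T=env.read_camera("top");S=env.read_camera("scene")
a=cv2.resize(T["pixels"][150:260,200:340,::-1],(560,440),interpolation=cv2.INTER_CUBIC)
b=cv2.resize(S["pixels"][140:240,280:430,::-1],(660,440),interpolation=cv2.INTER_CUBIC)
cv2.imwrite("pics/t5.png",a);cv2.imwrite("pics/s5.png",b);print(env.get_obs()["grip_width"])
E
```

```text
0.0006463295189709576
```

View pics/w5.png

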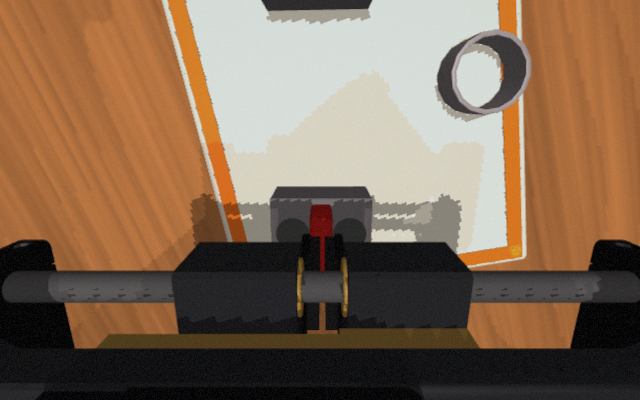

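View pics/s5.png

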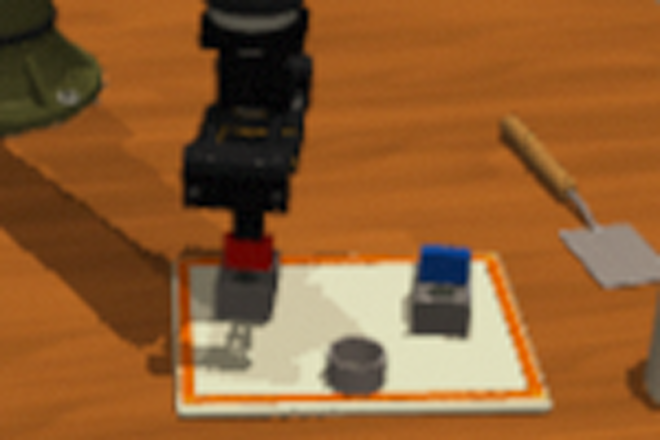

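View pics/t5.png

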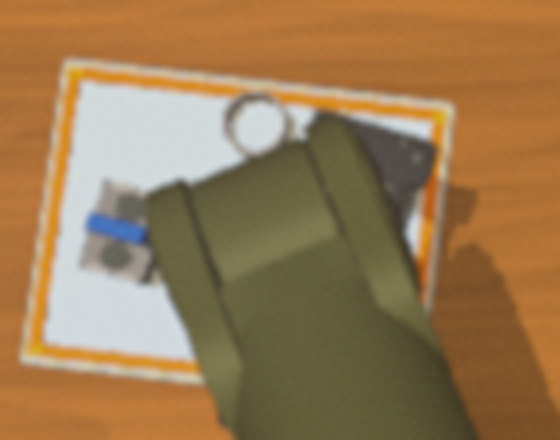

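The wrist view shows the fingers almost shut at (322,250) with the rib's end still in front of them at (321,220). The scene view shows the rib's broad face uncovered, with the fingers ending at its top. I'll project the measured insert and the tool points into both views to see where the fingertips really are.

```bash
python3 - <<'E'
from h import *
W=env.read_camera("wrist");S=env.read_camera("scene")
p,R=tcp();o=env.get_obs();print(p,R.as_euler('xyz',degrees=True),o["force"],o["grip_width"],o["wrist_torque"])
y=np.radians(-18.3);ex=np.array([np.cos(y),np.sin(y),0]);ey=np.array([-np.sin(y),np.cos(y),0]);c=np.array([.4528,.1709,0])
for n,a,b,z in(("ribtop+y",0,.019,.07),("ribtop-y",0,-.019,.07),("ribfoot+y",0,.019,.042),("block+y+x",.03,.022,.042),("block+y-x",-.03,.022,.042),("rib+x+y",.006,.019,.07),("rib-x+y",-.006,.019,.07),("blk bottom +y+x",.03,.022,.01)):
    X=c+a*ex+b*ey+[0,0,z];print(n,proj(W,X).round(1),proj(S,X).round(1))
print("tip",proj(W,p+R.apply([0,0,.025])).round(1),proj(S,p+R.apply([0,0,.025])).round(1),"tcp",proj(W,p).round(1),proj(S,p).round(1))
print("tip front edge",proj(W,p+R.apply([.0095,0,.025])).round(1),"tcp front",proj(W,p+R.apply([.0095,0,.0])).round(1))
for n,c,(x0,y0,x1,y1) in(("w5c",W,(260,170,385,290)),("s5c",S,(310,165,360,220))):
    k=600//(x1-x0);cv2.imwrite(f"pics/{n}.png",cv2.resize(c["pixels"][y0:y1,x0:x1,::-1],None,fx=k,fy=k,interpolation=cv2.INTER_NEAREST));print(n,k)
E
```

```text
[0.45368858 0.17123221 0.07254966] [ 1.79927447e+02 -7.99819135e-02  7.16550850e+01] [-0.32415652 -0.55503075  4.60073799] 0.0006003980733981019 [-0.13645414  0.25771705  0.00096416]
ribtop+y [316.9 218.3] [341.6 193.8]
ribtop-y [317.2 286.1] [330.4 192.9]
ribfoot+y [317.5 202.9] [341.4 200.8]
block+y+x [369.3 197.9] [341.3 205.5]
block+y-x [265.7 198. ] [343.2 196.4]
rib+x+y [328.9 218.3] [341.4 194.6]
rib-x+y [305.  218.3] [341.8 192.9]
blk bottom +y+x [362.8 185.4] [341.1 213.5]
tip [318.9 236. ] [336.  199.1] tcp [318.5 254.2] [336.2 192.8]
tip front edge [318.8 220.5] tcp front [318.4 236.8]
w5c 4
s5c 12
```

View pics/w5c.png

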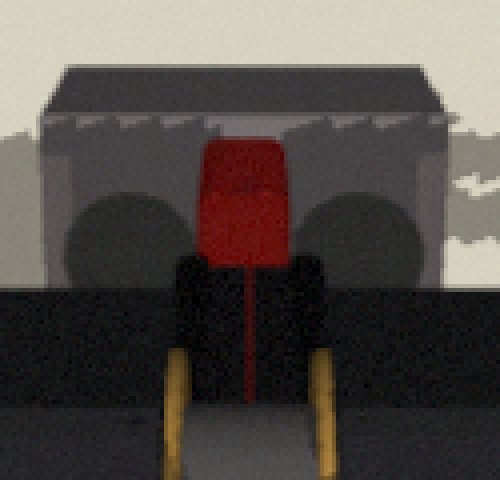

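View pics/s5c.png

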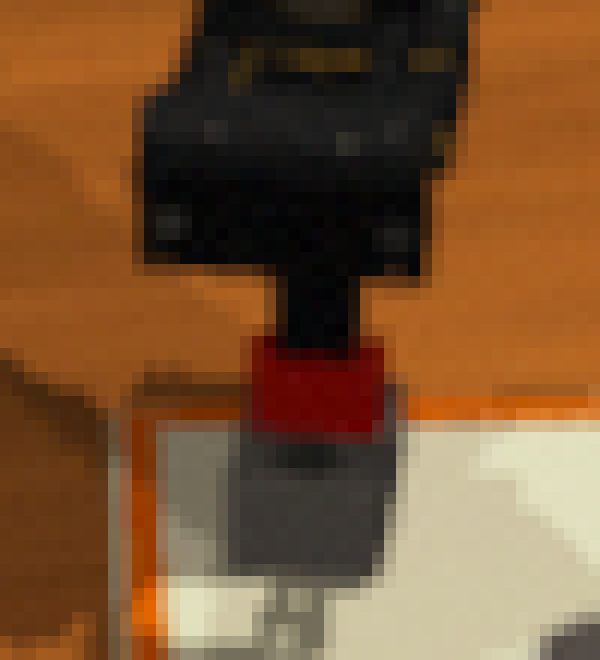

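The projection settles it. In the scene view the fingers end at row 194, where the reported TCP projects (192.8); tips 25 mm ahead of it would be at 199. So the real fingertips are only 2–3 mm ahead of the reported TCP, about 22 mm short of the description. They closed over the rib's top, and the insert hasn't moved. I'll lift, open and check, then go lower by that amount.

```bash
python3 -m creep '[{"tx":0,"ty":0,"tz":-0.01,"rx":0,"ry":0,"rz":0},{"tx":0,"ty":0,"tz":-0.02,"rx":0,"ry":0,"rz":0},{"tx":0,"ty":0,"tz":0,"rx":0,"ry":0,"rz":0},{"tx":0,"ty":0,"tz":0,"rx":0,"ry":0,"rz":0}]'
python3 - <<'E'
from h import *
o=env.get_obs();print(o["force"],o["wrist_torque"]);W=env.read_camera("wrist");S=env.read_camera("scene");p,R=tcp();print(p)
cv2.imwrite("pics/w6.png",cv2.resize(W["pixels"][150:270,240:400,::-1],None,fx=4,fy=4,interpolation=cv2.INTER_NEAREST))
cv2.imwrite("pics/s6.png",cv2.resize(S["pixels"][165:220,310:360,::-1],None,fx=10,fy=10,interpolation=cv2.INTER_NEAREST))
for z in (0,.0025,.025): print(z,proj(S,p+R.apply([0,0,z])),proj(W,p+R.apply([0.0095,0,z])))
E
```

```text
time_s: 6.9
tool_pos: [0.4526, 0.1708, 0.1013]
tool_rot: [-180.0, 0.0, 71.7]
force: [-0.6, -0.3, 0.6]
grip_width: 0.0004
[-0.64195353 -0.26829388  0.59555552] [-0.13867519  0.10926073  0.00246338]
[0.45231884 0.1705872  0.10090773]
0 [336.02987782 185.28437658] [318.08406486 236.9472644 ]
0.0025 [336.01643911 185.93723523] [318.12948341 235.12020293]
0.025 [335.89675126 191.75172647] [318.48781618 220.70547702]
```

View pics/w6.png

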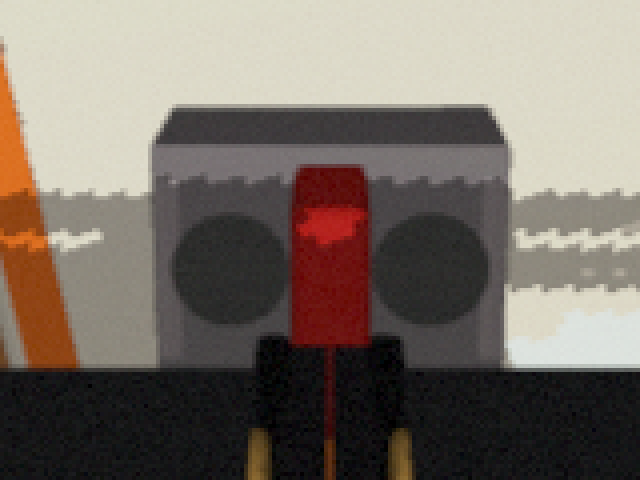

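View pics/s6.png

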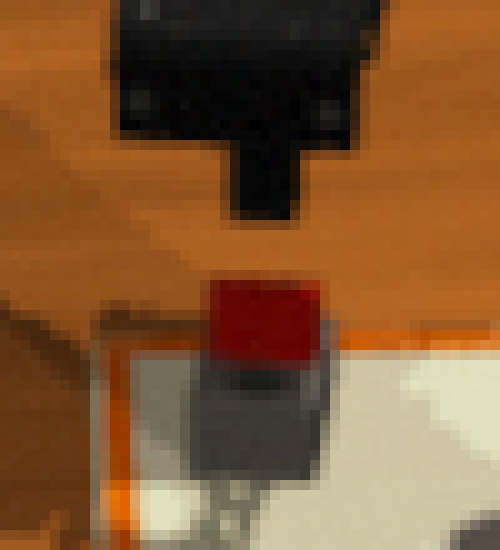

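The closed fingertips end at scene row 187, while tips 25 mm ahead would be at about 192. This confirms the short offset, and the insert is where it was. I'll open to 50 mm and go down to TCP z ≈ 0.050.

```bash
python3 -m creep '[{"tx":0,"ty":0,"tz":0,"rx":0,"ry":0,"rz":0},{"tx":0,"ty":0,"tz":0,"rx":0,"ry":0,"rz":0},{"tx":0,"ty":0,"tz":0,"rx":0,"ry":0,"rz":0},{"tx":0,"ty":0,"tz":0,"rx":0,"ry":0,"rz":0}]' 0.05
python3 -m creep '[{"tx":0,"ty":0,"tz":0.015,"rx":0,"ry":0,"rz":0},{"tx":0,"ty":0,"tz":0.015,"rx":0,"ry":0,"rz":0},{"tx":0,"ty":0,"tz":0.01,"rx":0,"ry":0,"rz":0},{"tx":0,"ty":0,"tz":0.007,"rx":0,"ry":0,"rz":0},{"tx":0,"ty":0,"tz":0.004,"rx":0,"ry":0,"rz":0},{"tx":0,"ty":0,"tz":0,"rx":0,"ry":0,"rz":0},{"tx":0,"ty":0,"tz":0,"rx":0,"ry":0,"rz":0}]'
python3 - <<'E'
from h import *
W=env.read_camera("wrist");S=env.read_camera("scene");p,R=tcp();print(p,env.get_obs()["force"])
cv2.imwrite("pics/w7.png",cv2.resize(W["pixels"][150:270,240:400,::-1],None,fx=4,fy=4,interpolation=cv2.INTER_NEAREST))
cv2.imwrite("pics/s7.png",cv2.resize(S["pixels"][165:220,310:360,::-1],None,fx=10,fy=10,interpolation=cv2.INTER_NEAREST))
E
```

```text
time_s: 7.5
tool_pos: [0.4529, 0.1709, 0.1017]
tool_rot: [180.0, -0.0, 71.7]
force: [0.2, 0.4, -1.8]
grip_width: 0.0327
time_s: 8.38
tool_pos: [0.4533, 0.171, 0.051]
tool_rot: [180.0, -0.0, 71.7]
force: [0.1, -0.3, -0.7]
grip_width: 0.0497
[0.45320456 0.17103271 0.05106079] [-1.18677915  0.35484346  1.44616258]
```

View pics/w7.png

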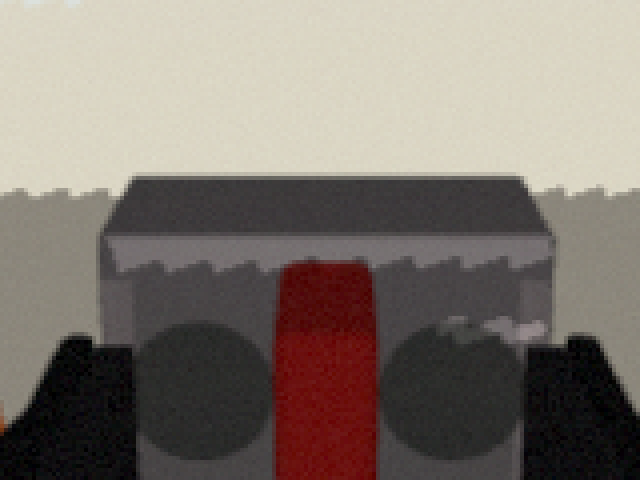

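View pics/s7.png

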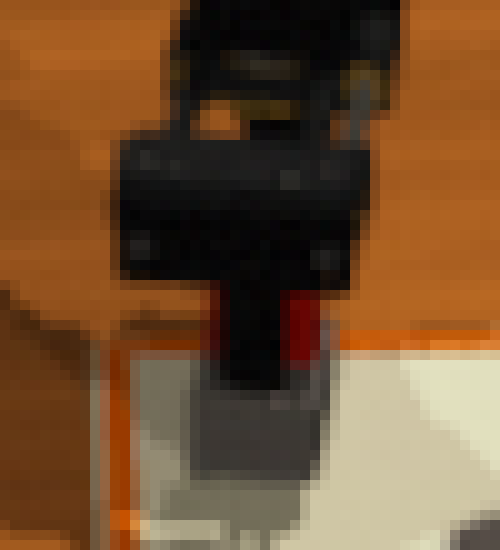

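The fingers now straddle the rib: inner edges at columns 135 and 525 in the crop, with the rib at 275–378 between them. The scene view shows the front finger covering the middle of the rib. Closing now.

```bash
python3 -m creep '[{"tx":0,"ty":0,"tz":0,"rx":0,"ry":0,"rz":0},{"tx":0,"ty":0,"tz":0,"rx":0,"ry":0,"rz":0},{"tx":0,"ty":0,"tz":0,"rx":0,"ry":0,"rz":0},{"tx":0,"ty":0,"tz":0,"rx":0,"ry":0,"rz":0},{"tx":0,"ty":0,"tz":0,"rx":0,"ry":0,"rz":0},{"tx":0,"ty":0,"tz":0,"rx":0,"ry":0,"rz":0}]' 0 40
python3 -m creep '[{"tx":0,"ty":0,"tz":-0.005,"rx":0,"ry":0,"rz":0},{"tx":0,"ty":0,"tz":-0.01,"rx":0,"ry":0,"rz":0},{"tx":0,"ty":0,"tz":-0.015,"rx":0,"ry":0,"rz":0},{"tx":0,"ty":0,"tz":0,"rx":0,"ry":0,"rz":0}]'
python3 - <<'E'
from h import *
W=env.read_camera("wrist");S=env.read_camera("scene");p,R=tcp();print(p,env.get_obs()["force"])
cv2.imwrite("pics/w8.png",cv2.resize(W["pixels"][130:270,220:420,::-1],None,fx=3,fy=3,interpolation=cv2.INTER_NEAREST))
cv2.imwrite("pics/s8.png",cv2.resize(S["pixels"][150:220,290:380,::-1],None,fx=7,fy=7,interpolation=cv2.INTER_NEAREST))
E
```

```text
time_s: 9.22
tool_pos: [0.4529, 0.1708, 0.0507]
tool_rot: [180.0, -0.0, 71.7]
force: [0.1, 0.5, 0.6]
grip_width: 0.0117
time_s: 9.72
tool_pos: [0.4543, 0.1715, 0.0826]
tool_rot: [179.9, -0.2, 71.7]
force: [-0.2, 0.0, -1.6]
grip_width: 0.0114
[0.45309593 0.17097626 0.08109447] [-0.37020369  0.45565565 -1.49548061]
```

View pics/w8.png

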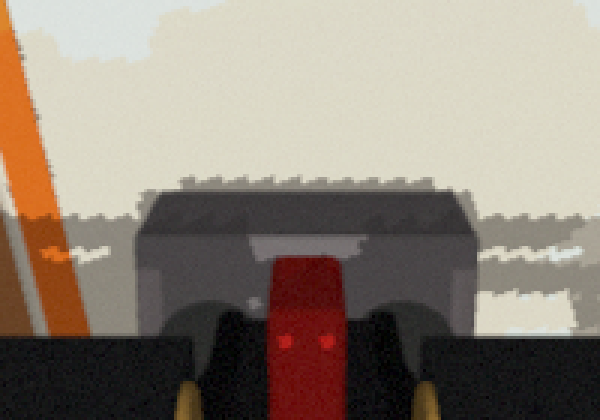

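View pics/s8.png

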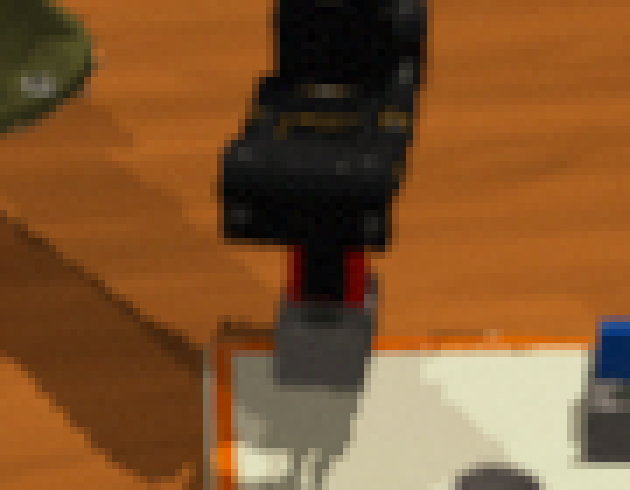

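The grasp is good: opening 11.4 mm, weight 1.6 N, and the block hangs level under the fingers. The underside is about 40.7 mm below the TCP. I'll lift to z ≈ 0.26 and go to a point 50 mm short of the well, where the wrist camera can see it past the insert.

```bash
python3 -m creep '[{"tx":0,"ty":0,"tz":-0.03,"rx":0,"ry":0,"rz":0},{"tx":0,"ty":0,"tz":-0.04,"rx":0,"ry":0,"rz":0},{"tx":0,"ty":0,"tz":-0.04,"rx":0,"ry":0,"rz":0},{"tx":0,"ty":0,"tz":-0.04,"rx":0,"ry":0,"rz":0},{"tx":0,"ty":0,"tz":-0.03,"rx":0,"ry":0,"rz":0},{"tx":0,"ty":0,"tz":0,"rx":0,"ry":0,"rz":0}]'
python3 -m creep '[{"tx":-0.02,"ty":0.012,"tz":0,"rx":0,"ry":0,"rz":0},{"tx":-0.035,"ty":0.021,"tz":0,"rx":0,"ry":0,"rz":0},{"tx":-0.035,"ty":0.021,"tz":0,"rx":0,"ry":0,"rz":0},{"tx":-0.035,"ty":0.021,"tz":0,"rx":0,"ry":0,"rz":0},{"tx":-0.035,"ty":0.021,"tz":0,"rx":0,"ry":0,"rz":0},{"tx":-0.035,"ty":0.021,"tz":0,"rx":0,"ry":0,"rz":0},{"tx":-0.035,"ty":0.021,"tz":0,"rx":0,"ry":0,"rz":0},{"tx":-0.035,"ty":0.021,"tz":0,"rx":0,"ry":0,"rz":0},{"tx":-0.035,"ty":0.021,"tz":0,"rx":0,"ry":0,"rz":0},{"tx":-0.03,"ty":0.018,"tz":0,"rx":0,"ry":0,"rz":0},{"tx":-0.02,"ty":0.012,"tz":0,"rx":0,"ry":0,"rz":0},{"tx":0,"ty":0,"tz":0,"rx":0,"ry":0,"rz":-7},{"tx":0,"ty":0,"tz":0,"rx":0,"ry":0,"rz":-8},{"tx":0,"ty":0,"tz":0,"rx":0,"ry":0,"rz":-8},{"tx":0,"ty":0,"tz":0,"rx":0,"ry":0,"rz":-5.6},{"tx":0,"ty":0,"tz":0,"rx":0,"ry":0,"rz":0},{"tx":0,"ty":0,"tz":0,"rx":0,"ry":0,"rz":0}]'
python3 - <<'E'
from h import *
import pickle
c=env.read_camera("wrist");pickle.dump({**c,"tcp":tcp()},open("wC.pkl","wb"));save("w9",c);p,R=tcp();print(p,R.as_euler("xyz",degrees=True),env.get_obs()["qpos"])
E
```

```text
time_s: 10.58
tool_pos: [0.454, 0.1713, 0.2626]
tool_rot: [179.8, -0.2, 71.7]
force: [0.3, 0.4, -1.5]
grip_width: 0.0118
time_s: 12.7
tool_pos: [0.5416, -0.2273, 0.2595]
tool_rot: [-179.9, -0.0, 100.2]
force: [-0.7, 0.4, -0.5]
grip_width: 0.0115
[ 0.54175162 -0.22735759  0.25985757] [-1.79938726e+02 -2.45925990e-02  1.00178464e+02] [-11.84859938  11.0701377   37.11373667  90.54806374  -6.72683797
  80.71215283  36.02519737]
```

View pics/w9.png

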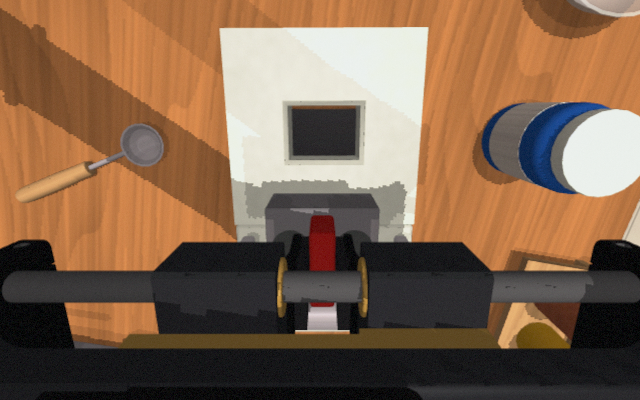

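The well is clearly visible at columns 283–365, rows 100–165, past the held insert (block edge at row 193). The jar stands well to the right. Zooming in, then a second place.

```bash

python3 -m creep '[{"tx":-0.02,"ty":0,"tz":0,"rx":0,"ry":0,"rz":0},{"tx":-0.02,"ty":0,"tz":0,"rx":0,"ry":0,"rz":0},{"tx":0,"ty":0,"tz":0,"rx":0,"ry":0,"rz":0},{"tx":0,"ty":0,"tz":0,"rx":0,"ry":0,"rz":0},{"tx":0,"ty":0,"tz":0,"rx":0,"ry":0,"rz":0}]'
python3 - <<'E'
from h import *
import pickle
c=env.read_camera("wrist");pickle.dump({**c,"tcp":tcp()},open("wD.pkl","wb"))
cv2.imwrite("pics/wDc.png",cv2.resize(c["pixels"][45:135,270:380,::-1],None,fx=6,fy=6,interpolation=cv2.INTER_NEAREST))
c=pickle.load(open("wC.pkl","rb"))
cv2.imwrite("pics/wCc.png",cv2.resize(c["pixels"][90:180,270:380,::-1],None,fx=6,fy=6,interpolation=cv2.INTER_NEAREST))
E
```

```text
time_s: 13.38
tool_pos: [0.5494, -0.2656, 0.2606]
tool_rot: [180.0, -0.0, 100.3]
force: [0.5, -0.6, -1.6]
grip_width: 0.0116
```

View pics/wCc.png

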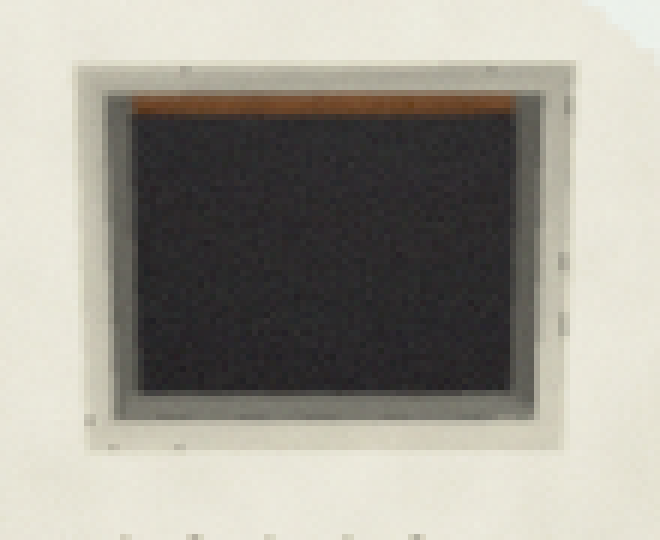

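View pics/wDc.png

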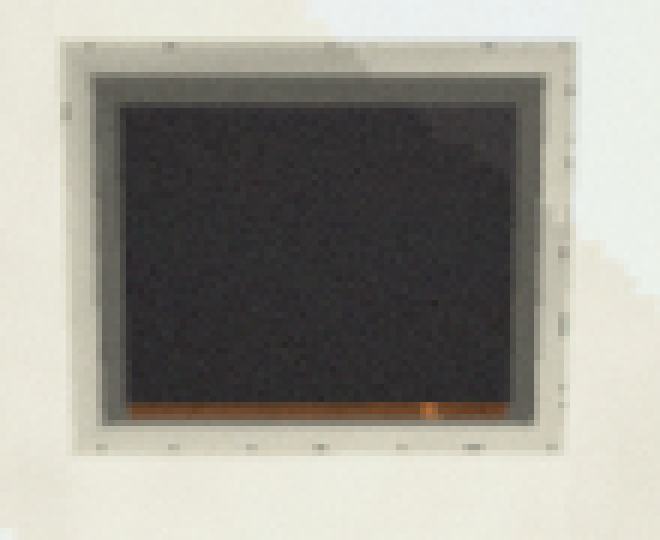

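The chamfer's outer rim, the well's inner edge and the black plate are sharp in both crops. In C the outer rim is from (75,63) to (563,450), and in D from (62,40) to (562,453). I'll triangulate all three.

```bash
python3 - <<'E'
from h import *
import pickle
A=pickle.load(open("wC.pkl","rb"));B=pickle.load(open("wD.pkl","rb"))
def m(l,o): return np.array(l)/6.-.5+o
def go(n,a,b,zz):
    a=m(a,(270,90));b=m(b,(270,45))
    X=np.array([tri([(A,u),(B,v)])[0] for u,v in zip(a,b)]);print(n,"centre",X.mean(0).round(4),"z",X[:,2].round(4))
    e=(X[1]+X[2]-X[0]-X[3])/2;d=(X[0]+X[1]-X[2]-X[3])/2
    print("  x",np.linalg.norm(e).round(4),np.degrees(np.arctan2(e[1],e[0])).round(2),"y",np.linalg.norm(d).round(4),(np.degrees(np.arctan2(d[1],d[0]))-90).round(2))
    for c,u in((A,a),(B,b)): print("  onz",zz,np.mean([onz(c,v,zz) for v in u],0).round(4))
go("outer",[(75,63),(575,63),(563,450),(86,450)],[(62,40),(575,40),(562,453),(74,453)],.115)
go("inner",[(104,93),(545,93),(537,422),(113,422)],[(92,73),(546,73),(538,426),(102,426)],.111)
go("plate",[(132,115),(515,115),(513,393),(137,393)],[(122,104),(516,104),(508,402),(130,402)],.103)
for c in (A,B): print(c["tcp"][0].round(4),c["tcp"][1].as_euler("xyz",degrees=True).round(2))
p,R=tcp();print(p.round(4))
E
```

```text
outer centre [ 0.5353 -0.1789  0.114 ] z [0.1124 0.1143 0.1155 0.1139]
  x 0.0715 10.29 y 0.0559 10.27
  onz 0.115 [ 0.5354 -0.1789  0.115 ]
  onz 0.115 [ 0.5354 -0.179   0.115 ]
inner centre [ 0.5354 -0.1791  0.112 ] z [0.1117 0.1133 0.1122 0.1107]
  x 0.0639 10.3 y 0.048 10.48
  onz 0.111 [ 0.5355 -0.1791  0.111 ]
  onz 0.111 [ 0.5356 -0.179   0.111 ]
plate centre [ 0.5354 -0.179   0.1041] z [0.1039 0.1053 0.1043 0.1029]
  x 0.0572 10.3 y 0.0416 10.49
  onz 0.103 [ 0.5354 -0.1791  0.103 ]
  onz 0.103 [ 0.5355 -0.1789  0.103 ]
[ 0.5418 -0.2274  0.2599] [-1.7994e+02 -2.0000e-02  1.0018e+02]
[ 0.5494 -0.2657  0.2607] [ 1.7998e+02 -4.0000e-02  1.0033e+02]
[ 0.5494 -0.2657  0.2607]
```

The triangulation fits the description: mouth z 0.114, inner well 63.9 × 48.0 mm, plate at 0.104. The well is at (0.5354, -0.1790), yaw 10.3°, and the tool's yaw already matches. Moving over it and down to just above the mouth.

```bash

python3 -m creep '[{"tx":0.02,"ty":0.0006,"tz":0,"rx":0,"ry":0,"rz":0},{"tx":0.0285,"ty":0.0006,"tz":0,"rx":0,"ry":0,"rz":0},{"tx":0.025,"ty":0.0005,"tz":0,"rx":0,"ry":0,"rz":0},{"tx":0.015,"ty":0.0005,"tz":0,"rx":0,"ry":0,"rz":0},{"tx":0,"ty":0,"tz":0.02,"rx":0,"ry":0,"rz":0},{"tx":0,"ty":0,"tz":0.03,"rx":0,"ry":0,"rz":0},{"tx":0,"ty":0,"tz":0.025,"rx":0,"ry":0,"rz":0},{"tx":0,"ty":0,"tz":0.015,"rx":0,"ry":0,"rz":0},{"tx":0,"ty":0,"tz":0,"rx":0,"ry":0,"rz":0},{"tx":0,"ty":0,"tz":0,"rx":0,"ry":0,"rz":0}]'
python3 - <<'E'
from h import *
P=[]
for i in range(4):
    W=env.read_camera("wrist");o=env.get_obs();P.append(np.r_[o["tool_pos"],o["force"]])
print(np.round(P,4).tolist(),np.mean(P,0).round(4))
S=env.read_camera("scene");p,R=tcp()
for a,b in((.036,.028),(-.036,.028),(.036,-.028),(-.036,-.028)):
    y=np.radians(10.3);X=np.array([.5354,-.1790,.115])+a*np.array([np.cos(y),np.sin(y),0])+b*np.array([-np.sin(y),np.cos(y),0]);print(a,b,proj(W,X).round(1))
cv2.imwrite("pics/w10.png",cv2.resize(W["pixels"][140:260,240:400,::-1],None,fx=5,fy=5,interpolation=cv2.INTER_NEAREST))
cv2.imwrite("pics/s10.png",cv2.resize(S["pixels"][150:250,170:300,::-1],None,fx=6,fy=6,interpolation=cv2.INTER_CUBIC))
E
```

```text
time_s: 14.68
tool_pos: [0.5363, -0.1796, 0.1717]
tool_rot: [179.9, 0.0, 100.3]
force: [1.0, -0.6, -1.1]
grip_width: 0.0117
[[0.5364, -0.1797, 0.1719, -0.1569, -0.1609, -1.3898], [0.5364, -0.1796, 0.1718, 0.425, 0.2048, -1.472], [0.5363, -0.1796, 0.1717, -0.0984, -0.0973, -1.4311], [0.5361, -0.1795, 0.1715, -0.918, -0.0904, -1.0378]] [ 0.5363 -0.1796  0.1717 -0.1871 -0.036  -1.3327]
0.036 0.028 [374.5 175.2]
-0.036 0.028 [263.1 175.2]
0.036 -0.028 [371.1 254.8]
-0.036 -0.028 [266.9 254.9]
```

View pics/w10.png

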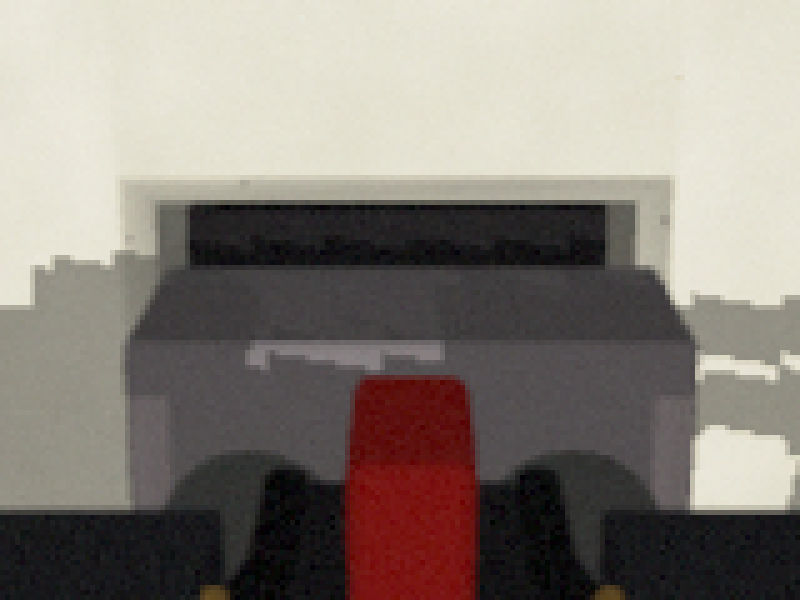

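View pics/s10.png

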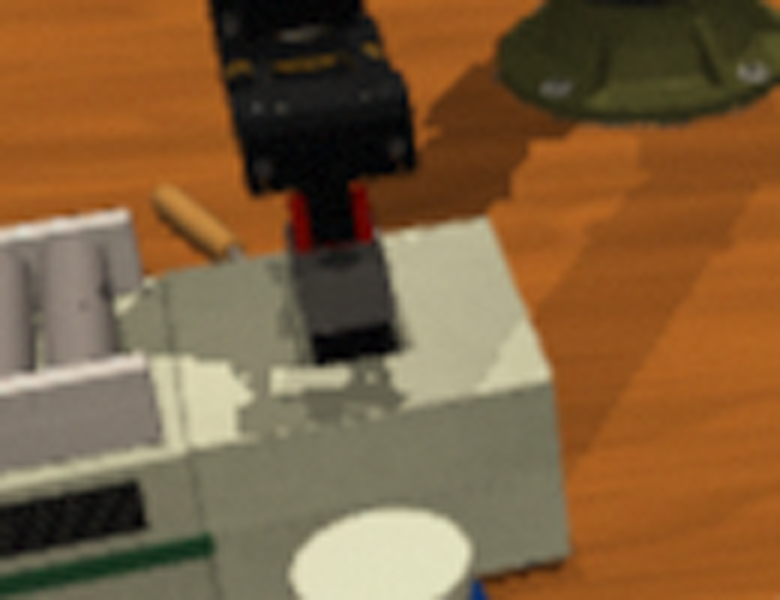

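The wrist crop shows the block's lower front edge from (165,268) to (660,268), centre column 412. The rim runs from 122 to 672, centre 397, so the block sits about 2 mm to the +tool-y side. I'll work out both offsets by casting rays in this one view.

```bash
python3 - <<'E'
from h import *
W=env.read_camera("wrist");p,R=tcp()
f=lambda u,v,z:R.inv().apply(onz(W,(240+u/5-.5,140+v/5-.5),z)-p).round(4)
zb=p[2]-.0407
print("block bottom front L,R",f(165,268,zb),f(660,268,zb))
print("block top front L,R",f(128,340,zb+.032),f(695,340,zb+.032))
print("rim +y corners",f(122,178,.115),f(672,178,.115)); print("inner",f(157,202,.111),f(637,202,.111))
E
```

```text
block bottom front L,R [ 0.0208 -0.0288  0.0407] [0.0208 0.0314 0.0407]
block top front L,R [ 0.0214 -0.0282  0.0087] [0.0214 0.0305 0.0087]
rim +y corners [ 0.0288 -0.0362  0.0562] [0.0288 0.0348 0.0562]
inner [ 0.0248 -0.0324  0.0602] [0.0248 0.0309 0.0602]
```

Relative to the block, the well lies +1.6 mm in tool x and -1.9 mm in tool y. I'll correct that and go down in small steps while watching the force.

```bash

python3 -m creep '[{"tx":0.0015,"ty":-0.0019,"tz":0,"rx":0,"ry":0,"rz":0},{"tx":0,"ty":0,"tz":0.006,"rx":0,"ry":0,"rz":0},{"tx":0,"ty":0,"tz":0.005,"rx":0,"ry":0,"rz":0},{"tx":0,"ty":0,"tz":0.003,"rx":0,"ry":0,"rz":0},{"tx":0,"ty":0,"tz":0.002,"rx":0,"ry":0,"rz":0},{"tx":0,"ty":0,"tz":0.002,"rx":0,"ry":0,"rz":0},{"tx":0,"ty":0,"tz":0,"rx":0,"ry":0,"rz":0},{"tx":0,"ty":0,"tz":0,"rx":0,"ry":0,"rz":0}]'
python3 - <<'E'
from h import *
P=[]
for i in range(3):
    W=env.read_camera("wrist");o=env.get_obs();P.append(np.r_[o["tool_pos"],o["force"]])
print(np.mean(P,0).round(4))
cv2.imwrite("pics/w11.png",cv2.resize(W["pixels"][140:260,240:400,::-1],None,fx=5,fy=5,interpolation=cv2.INTER_NEAREST))
E
```

```text
time_s: 15.98
tool_pos: [0.5336, -0.1782, 0.1528]
tool_rot: [180.0, 0.0, 100.3]
force: [0.6, -0.1, -1.5]
grip_width: 0.0115
[ 0.5336 -0.1782  0.1528 -0.2207  0.0634 -1.3468]
```

View pics/w11.png

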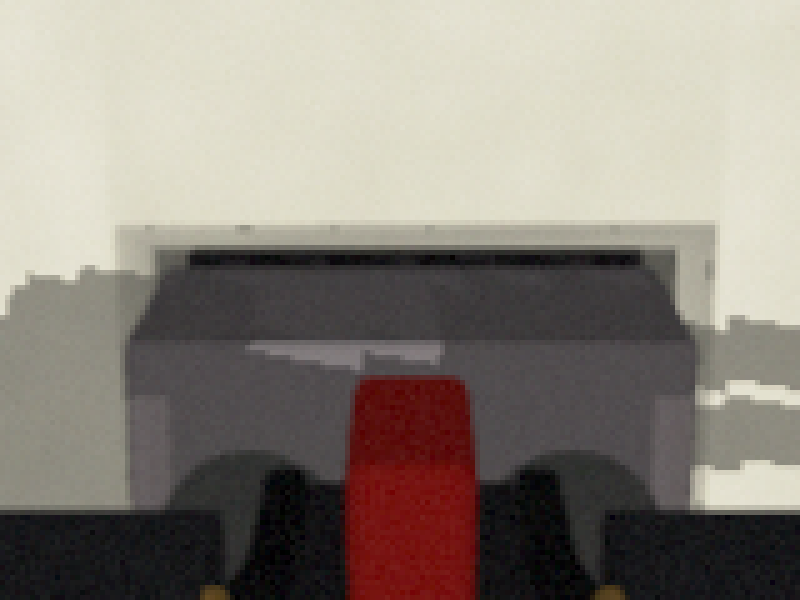

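The rim is now centred at column 416 against the block's 412, about 0.5 mm off, and no contact force is seen. Continuing down to the plate.

```bash

python3 -m creep '[{"tx":0,"ty":0.0004,"tz":0.002,"rx":0,"ry":0,"rz":0},{"tx":0,"ty":0,"tz":0.002,"rx":0,"ry":0,"rz":0},{"tx":0,"ty":0,"tz":0.002,"rx":0,"ry":0,"rz":0},{"tx":0,"ty":0,"tz":0.001,"rx":0,"ry":0,"rz":0},{"tx":0,"ty":0,"tz":0,"rx":0,"ry":0,"rz":0},{"tx":0,"ty":0,"tz":0,"rx":0,"ry":0,"rz":0}]'
python3 -m creep '[{"tx":0,"ty":0,"tz":0.001,"rx":0,"ry":0,"rz":0},{"tx":0,"ty":0,"tz":0.001,"rx":0,"ry":0,"rz":0},{"tx":0,"ty":0,"tz":0,"rx":0,"ry":0,"rz":0},{"tx":0,"ty":0,"tz":0,"rx":0,"ry":0,"rz":0}]'
```

```text
time_s: 16.88
tool_pos: [0.5339, -0.1782, 0.1457]
tool_rot: [180.0, -0.0, 100.3]
force: [-0.7, 1.3, -1.4]
grip_width: 0.0116
time_s: 17.38
tool_pos: [0.5339, -0.1781, 0.1437]
tool_rot: [180.0, 0.0, 100.3]
force: [-0.2, -0.3, -0.8]
grip_width: 0.0118
```

```bash

cat > f.py <<'E'
from h import *
P=[]
for i in range(4):
    W=env.read_camera("wrist");o=env.get_obs();P.append(np.r_[o["tool_pos"],o["force"]])
print(o["time_s"],np.mean(P,0).round(4))
E
python3 f.py
```

```text
17.575 [ 0.5339 -0.1781  0.1437  0.2829 -0.2742 -0.7393]
```

The weight on the wrist has dropped to 0.74 N, so the insert is touching the plate at the expected height (TCP 0.1437). Pressing on in 1 mm rows; the spring should show about 4 N.

```bash

python3 -m creep '[{"tx":0,"ty":0,"tz":0.001,"rx":0,"ry":0,"rz":0},{"tx":0,"ty":0,"tz":0.001,"rx":0,"ry":0,"rz":0},{"tx":0,"ty":0,"tz":0.001,"rx":0,"ry":0,"rz":0},{"tx":0,"ty":0,"tz":0,"rx":0,"ry":0,"rz":0},{"tx":0,"ty":0,"tz":0,"rx":0,"ry":0,"rz":0}]'; python3 f.py
```

```text
time_s: 18.2
tool_pos: [0.5341, -0.1782, 0.1411]
tool_rot: [180.0, 0.0, 100.3]
force: [-1.0, 0.3, 5.0]
grip_width: 0.0116
18.4 [ 0.5341 -0.1782  0.1409 -0.917   0.4867  4.5908]
```

```bash

python3 -m creep '[{"tx":0,"ty":0,"tz":0.002,"rx":0,"ry":0,"rz":0},{"tx":0,"ty":0,"tz":0.002,"rx":0,"ry":0,"rz":0},{"tx":0,"ty":0,"tz":0.002,"rx":0,"ry":0,"rz":0},{"tx":0,"ty":0,"tz":0.002,"rx":0,"ry":0,"rz":0},{"tx":0,"ty":0,"tz":0,"rx":0,"ry":0,"rz":0}]'
python3 -m creep '[{"tx":0,"ty":0,"tz":0.002,"rx":0,"ry":0,"rz":0},{"tx":0,"ty":0,"tz":0.002,"rx":0,"ry":0,"rz":0},{"tx":0,"ty":0,"tz":0.001,"rx":0,"ry":0,"rz":0},{"tx":0,"ty":0,"tz":0,"rx":0,"ry":0,"rz":0},{"tx":0,"ty":0,"tz":0,"rx":0,"ry":0,"rz":0}]';python3 f.py
```

```text
time_s: 19.02
tool_pos: [0.5342, -0.1782, 0.1328]
tool_rot: [180.0, 0.0, 100.3]
force: [-0.1, 1.0, 5.9]
grip_width: 0.0116
time_s: 19.65
tool_pos: [0.5342, -0.1782, 0.128]
tool_rot: [180.0, 0.0, 100.3]
force: [-0.7, 0.9, 6.4]
grip_width: 0.0116
19.85 [ 0.5342 -0.1782  0.128  -1.4396  0.4582  5.9695]
```

```bash

python3 -m creep '[{"tx":0,"ty":0,"tz":0.001,"rx":0,"ry":0,"rz":0},{"tx":0,"ty":0,"tz":0.001,"rx":0,"ry":0,"rz":0},{"tx":0,"ty":0,"tz":0.001,"rx":0,"ry":0,"rz":0},{"tx":0,"ty":0,"tz":0.001,"rx":0,"ry":0,"rz":0},{"tx":0,"ty":0,"tz":0,"rx":0,"ry":0,"rz":0},{"tx":0,"ty":0,"tz":0,"rx":0,"ry":0,"rz":0}]';python3 f.py
```

```text
time_s: 20.6
tool_pos: [0.5342, -0.1783, 0.1241]
tool_rot: [180.0, 0.0, 100.3]
force: [-1.4, 0.7, 5.4]
grip_width: 0.0116
20.8 [ 0.5342 -0.1782  0.1241 -1.0939  0.8922  6.4165]
```

```bash

python3 -m creep '[{"tx":0,"ty":0,"tz":0.0005,"rx":0,"ry":0,"rz":0},{"tx":0,"ty":0,"tz":0.0005,"rx":0,"ry":0,"rz":0},{"tx":0,"ty":0,"tz":0,"rx":0,"ry":0,"rz":0}]' | grep -E 'pos|force'
python3 -m creep '[{"tx":0,"ty":0,"tz":0.0005,"rx":0,"ry":0,"rz":0},{"tx":0,"ty":0,"tz":0.0005,"rx":0,"ry":0,"rz":0},{"tx":0,"ty":0,"tz":0,"rx":0,"ry":0,"rz":0}]'| grep -E 'pos|force'
```

```text
tool_pos: [0.5342, -0.1782, 0.1231]
force: [-1.4, 1.0, 7.0]
tool_pos: [0.5342, -0.1783, 0.1221]
force: [-1.5, 0.5, 6.9]
```

```bash

python3 -m creep '[{"tx":0,"ty":0,"tz":0.0005,"rx":0,"ry":0,"rz":0},{"tx":0,"ty":0,"tz":0.0005,"rx":0,"ry":0,"rz":0},{"tx":0,"ty":0,"tz":0,"rx":0,"ry":0,"rz":0}]' | grep -E 'pos|force'
```

```text
tool_pos: [0.5342, -0.1783, 0.1211]
force: [-1.6, 0.6, 7.5]
```

```bash

python3 -m creep '[{"tx":0,"ty":0,"tz":0.0005,"rx":0,"ry":0,"rz":0},{"tx":0,"ty":0,"tz":0.0005,"rx":0,"ry":0,"rz":0},{"tx":0,"ty":0,"tz":0,"rx":0,"ry":0,"rz":0}]'| grep -E 'pos|force'
```

```text
tool_pos: [0.5342, -0.1782, 0.1201]
force: [-0.9, 1.0, 7.0]
```

```bash

python3 -m creep '[{"tx":0,"ty":0,"tz":0.0005,"rx":0,"ry":0,"rz":0},{"tx":0,"ty":0,"tz":0.0005,"rx":0,"ry":0,"rz":0},{"tx":0,"ty":0,"tz":0,"rx":0,"ry":0,"rz":0}]' | grep -E 'pos|force'
```

```text
tool_pos: [0.5342, -0.1782, 0.1192]
force: [-1.3, 0.4, 7.3]
```

```bash

python3 -m creep '[{"tx":0,"ty":0,"tz":0.0005,"rx":0,"ry":0,"rz":0},{"tx":0,"ty":0,"tz":0.0005,"rx":0,"ry":0,"rz":0},{"tx":0,"ty":0,"tz":0,"rx":0,"ry":0,"rz":0}]'| grep -E 'pos|force'
```

```text
tool_pos: [0.5342, -0.1783, 0.1182]
force: [-1.5, 0.2, 7.3]
```

```bash

python3 -m creep '[{"tx":0,"ty":0,"tz":0.0005,"rx":0,"ry":0,"rz":0},{"tx":0,"ty":0,"tz":0.0005,"rx":0,"ry":0,"rz":0},{"tx":0,"ty":0,"tz":0,"rx":0,"ry":0,"rz":0}]'| grep -E 'pos|force'
```

```text
tool_pos: [0.5342, -0.1782, 0.1172]
force: [-2.2, 0.6, 6.9]
```

```bash

python3 -m creep '[{"tx":0,"ty":0,"tz":0.0005,"rx":0,"ry":0,"rz":0},{"tx":0,"ty":0,"tz":0.0005,"rx":0,"ry":0,"rz":0},{"tx":0,"ty":0,"tz":0,"rx":0,"ry":0,"rz":0}]'| grep -E 'pos|force'
```

```text
tool_pos: [0.5342, -0.1782, 0.1162]
force: [-2.8, 0.9, 8.3]
```

```bash

python3 -m creep '[{"tx":0,"ty":0,"tz":0.0005,"rx":0,"ry":0,"rz":0},{"tx":0,"ty":0,"tz":0.0005,"rx":0,"ry":0,"rz":0},{"tx":0,"ty":0,"tz":0,"rx":0,"ry":0,"rz":0}]'| grep -E 'pos|force'
```

```text
tool_pos: [0.5342, -0.1782, 0.1152]
force: [-0.9, 0.6, 7.4]
```

```bash

python3 -m creep '[{"tx":0,"ty":0,"tz":0.0005,"rx":0,"ry":0,"rz":0},{"tx":0,"ty":0,"tz":0.0005,"rx":0,"ry":0,"rz":0},{"tx":0,"ty":0,"tz":0,"rx":0,"ry":0,"rz":0}]'| grep -E 'pos|force'
```

```text
tool_pos: [0.5342, -0.1782, 0.1142]
force: [-2.3, 0.7, 7.3]
```

```bash

python3 -m creep '[{"tx":0,"ty":0,"tz":0.0005,"rx":0,"ry":0,"rz":0},{"tx":0,"ty":0,"tz":0.0005,"rx":0,"ry":0,"rz":0},{"tx":0,"ty":0,"tz":0,"rx":0,"ry":0,"rz":0}]'| grep -E 'time|pos|force'
```

```text
time_s: 24.92
tool_pos: [0.5342, -0.1782, 0.1132]
force: [-2.0, 0.3, 7.9]
```

```bash

python3 -m creep '[{"tx":0,"ty":0,"tz":0.0005,"rx":0,"ry":0,"rz":0},{"tx":0,"ty":0,"tz":0.0005,"rx":0,"ry":0,"rz":0},{"tx":0,"ty":0,"tz":0,"rx":0,"ry":0,"rz":0}]'| grep -E 'time|pos|force'
```

```text
time_s: 25.3
tool_pos: [0.5342, -0.1783, 0.1127]
force: [-3.2, 0.3, 10.8]
```

The force jumped to 10.8 N, and the tool moved only half of the commanded 1 mm, so the stop is being felt. With the 1.4 N weight the plate carries about 12 N. A touch more, in 0.3 mm rows.

```bash

python3 -m creep '[{"tx":0,"ty":0,"tz":0.0003,"rx":0,"ry":0,"rz":0},{"tx":0,"ty":0,"tz":0,"rx":0,"ry":0,"rz":0}]'| grep -E 'time|pos|force';python3 f.py
```

```text
time_s: 25.55
tool_pos: [0.5342, -0.1782, 0.1126]
force: [-3.3, 1.1, 11.2]
25.75 [ 0.5342 -0.1782  0.1126 -3.6691  0.8973 11.5113]
```

```bash

python3 -m creep '[{"tx":0,"ty":0,"tz":0.0005,"rx":0,"ry":0,"rz":0},{"tx":0,"ty":0,"tz":0,"rx":0,"ry":0,"rz":0}]'| grep -E 'time|pos|force';python3 f.py
```

```text
time_s: 26.0
tool_pos: [0.5342, -0.1783, 0.1125]
force: [-4.6, 1.0, 13.6]
26.2 [ 0.5342 -0.1783  0.1125 -3.8709  1.5339 13.8865]
```

The force is 13.9 N at the wrist, about 15 N on the plate, and the last 0.5 mm command moved the tool only 0.1 mm. That is a firm stop 31 mm down. Now I'll ease off, still holding, and watch whether the catch takes the load within 5.5 mm.

```bash

python3 -m creep '[{"tx":0,"ty":0,"tz":-0.001,"rx":0,"ry":0,"rz":0},{"tx":0,"ty":0,"tz":-0.001,"rx":0,"ry":0,"rz":0},{"tx":0,"ty":0,"tz":-0.001,"rx":0,"ry":0,"rz":0},{"tx":0,"ty":0,"tz":-0.001,"rx":0,"ry":0,"rz":0},{"tx":0,"ty":0,"tz":-0.001,"rx":0,"ry":0,"rz":0},{"tx":0,"ty":0,"tz":0,"rx":0,"ry":0,"rz":0}]'| grep -E 'time|pos|force'
python3 -m creep '[{"tx":0,"ty":0,"tz":-0.0008,"rx":0,"ry":0,"rz":0},{"tx":0,"ty":0,"tz":-0.0007,"rx":0,"ry":0,"rz":0},{"tx":0,"ty":0,"tz":0,"rx":0,"ry":0,"rz":0}]'| grep -E 'time|pos|force'; python3 f.py
```

```text
time_s: 26.95
tool_pos: [0.5342, -0.1783, 0.1164]
force: [-1.2, 0.3, 6.5]
time_s: 27.32
tool_pos: [0.5342, -0.1782, 0.1179]
force: [-1.9, 0.8, 7.5]
27.525 [ 0.5342 -0.1782  0.1178 -1.1956  0.2466  6.6503]
```

```bash

python3 -m creep '[{"tx":0,"ty":0,"tz":-0.0005,"rx":0,"ry":0,"rz":0},{"tx":0,"ty":0,"tz":0,"rx":0,"ry":0,"rz":0}]'| grep -E 'time|pos|force'; python3 f.py
```

```text
time_s: 27.78
tool_pos: [0.5342, -0.1782, 0.1184]
force: [-1.1, 0.5, 7.6]
27.975 [ 0.5342 -0.1782  0.1183 -1.5445  1.0268  7.3403]
```

```bash

python3 -m creep '[{"tx":0,"ty":0,"tz":-0.0007,"rx":0,"ry":0,"rz":0},{"tx":0,"ty":0,"tz":0,"rx":0,"ry":0,"rz":0}]'| grep -E 'time|pos|force'; python3 f.py
```

```text
time_s: 28.22
tool_pos: [0.5342, -0.1782, 0.1191]
force: [-2.1, 0.8, 7.4]
28.425 [ 0.5342 -0.1782  0.119  -1.7581  0.5928  6.2115]
```

After rising 6.5 mm the insert is still pushed up with 6.2 N, so the catch doesn't seem to have taken. One more millimetre up, plus a picture, to tell a catch from a slip in the grip.

```bash

python3 -m creep '[{"tx":0,"ty":0,"tz":-0.001,"rx":0,"ry":0,"rz":0},{"tx":0,"ty":0,"tz":0,"rx":0,"ry":0,"rz":0}]'| grep -E 'time|pos|force'; python3 f.py; python3 - <<'E'
from h import *
W=env.read_camera("wrist");S=env.read_camera("scene");o=env.get_obs();print(o["grip_width"],o["wrist_torque"])
cv2.imwrite("pics/w12.png",cv2.resize(W["pixels"][140:260,240:400,::-1],None,fx=5,fy=5,interpolation=cv2.INTER_NEAREST))
cv2.imwrite("pics/s12.png",cv2.resize(S["pixels"][150:250,170:300,::-1],None,fx=6,fy=6,interpolation=cv2.INTER_CUBIC))
E
```

```text
time_s: 28.68
tool_pos: [0.5341, -0.1782, 0.1197]
force: [-0.1, 0.7, 5.4]
28.875 [ 0.5341 -0.1782  0.1197 -0.0978 -0.151   4.9971]
0.011903279966954075 [-0.0402691   0.10604403  0.02897324]
```

View pics/w12.png

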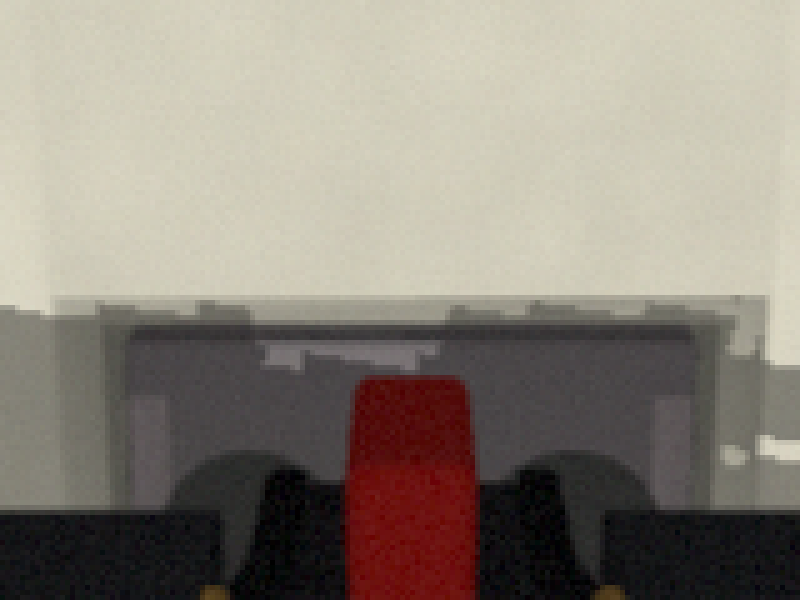

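View pics/s12.png

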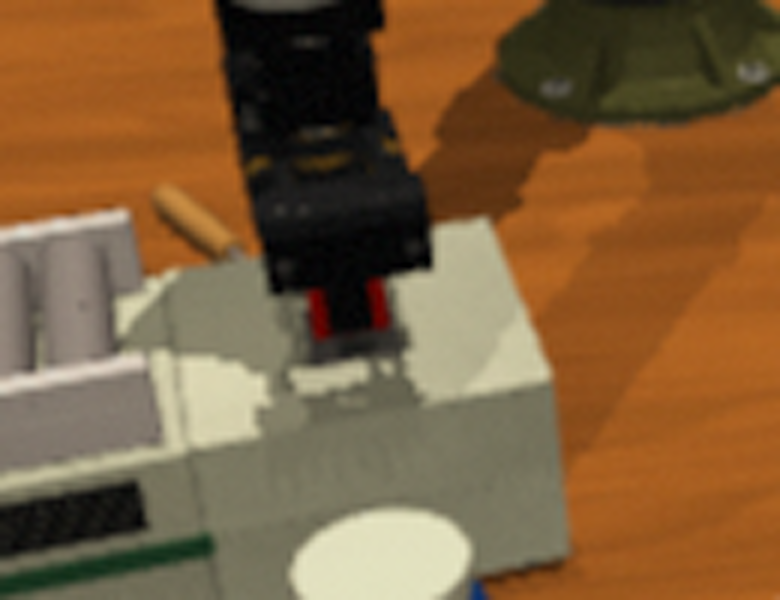

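The block hasn't slipped in the grip: its top edge is still at row 340, and it is centred between the walls (103–716). The upward force is now falling much faster than the spring alone would give (7.3 → 6.2 → 5.0 N over 1.4 mm), so I'll follow it a bit further.

```bash

python3 -m creep '[{"tx":0,"ty":0,"tz":-0.001,"rx":0,"ry":0,"rz":0},{"tx":0,"ty":0,"tz":0,"rx":0,"ry":0,"rz":0}]'| grep -E 'time|pos|force'; python3 f.py
```

```text
time_s: 29.22
tool_pos: [0.5337, -0.1781, 0.1201]
force: [0.2, -0.4, 1.4]
29.425 [ 0.5337 -0.178   0.1201  0.3876 -0.2651  0.3144]
```

```bash

python3 -m creep '[{"tx":0,"ty":0,"tz":-0.0007,"rx":0,"ry":0,"rz":0},{"tx":0,"ty":0,"tz":0,"rx":0,"ry":0,"rz":0}]'| grep -E 'time|pos|force'; python3 f.py
```

```text
time_s: 29.68
tool_pos: [0.5334, -0.1779, 0.1208]
force: [-0.1, -0.0, -2.0]
29.875 [ 0.5336 -0.178   0.121  -0.08   -0.0744 -1.1691]
```

The wrist now carries the insert's weight again (-1.2 to -2 N), so the plate has stopped following: the catch is holding about 24 mm down. I'll lower 0.6 mm to seat the insert on the plate, then let go.

```bash

python3 -m creep '[{"tx":0,"ty":0,"tz":0.0006,"rx":0,"ry":0,"rz":0},{"tx":0,"ty":0,"tz":0,"rx":0,"ry":0,"rz":0},{"tx":0,"ty":0,"tz":0,"rx":0,"ry":0,"rz":0}]'| grep -E 'time|pos|force'; python3 f.py
python3 -m creep '[{"tx":0,"ty":0,"tz":0,"rx":0,"ry":0,"rz":0},{"tx":0,"ty":0,"tz":0,"rx":0,"ry":0,"rz":0},{"tx":0,"ty":0,"tz":0,"rx":0,"ry":0,"rz":0},{"tx":0,"ty":0,"tz":0,"rx":0,"ry":0,"rz":0}]' 0.04; python3 f.py
python3 - <<'E'
from h import *
W=env.read_camera("wrist")
cv2.imwrite("pics/w13.png",cv2.resize(W["pixels"][140:260,240:400,::-1],None,fx=5,fy=5,interpolation=cv2.INTER_NEAREST))
E
```

```text
time_s: 30.25
tool_pos: [0.5339, -0.1781, 0.1207]
force: [1.4, -0.5, -1.1]
30.45 [ 0.5339 -0.1781  0.1207  0.1565 -0.126  -1.3087]
time_s: 30.95
tool_pos: [0.5339, -0.1781, 0.1207]
tool_rot: [180.0, -0.0, 100.3]
force: [0.0, -0.5, -0.4]
grip_width: 0.0381
31.15 [ 0.5339 -0.1781  0.1207 -0.2383  0.243  -0.3925]
```

View pics/w13.png

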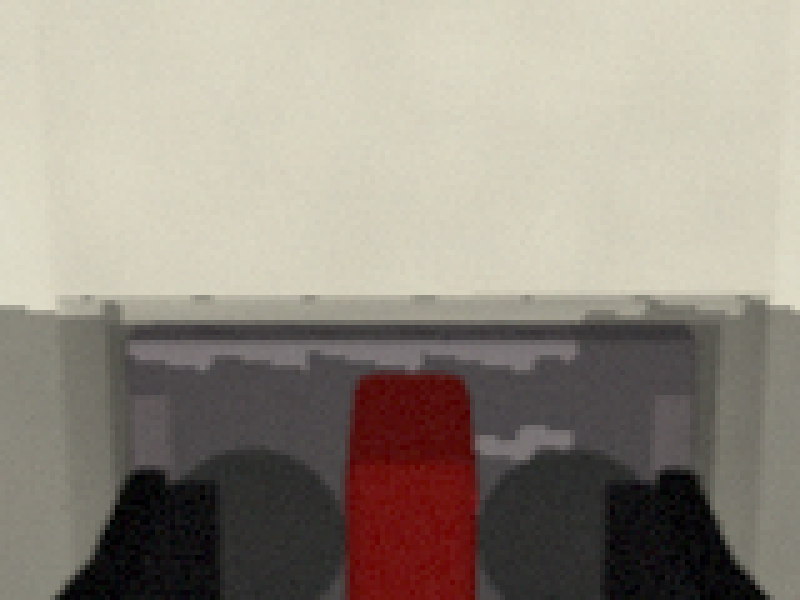

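The fingers are open and the block stays sunk below the rim, hardly moved. I'll go straight up and measure its height and position from two places.

```bash

python3 -m creep '[{"tx":0,"ty":0,"tz":-0.005,"rx":0,"ry":0,"rz":0},{"tx":0,"ty":0,"tz":-0.015,"rx":0,"ry":0,"rz":0},{"tx":0,"ty":0,"tz":-0.03,"rx":0,"ry":0,"rz":0},{"tx":-0.01,"ty":0,"tz":-0.04,"rx":0,"ry":0,"rz":0},{"tx":-0.02,"ty":0,"tz":-0.03,"rx":0,"ry":0,"rz":0},{"tx":0,"ty":0,"tz":0,"rx":0,"ry":0,"rz":0},{"tx":0,"ty":0,"tz":0,"rx":0,"ry":0,"rz":0},{"tx":0,"ty":0,"tz":0,"rx":0,"ry":0,"rz":0}]'
python3 - <<'E'
from h import *
import pickle
c=env.read_camera("wrist");pickle.dump({**c,"tcp":tcp()},open("wE.pkl","wb"));p=proj(c,np.array([.5354,-.179,.13]));print(p)
x,y=int(p[0])-50,int(p[1])-45;print(x,y)
cv2.imwrite("pics/wE.png",cv2.resize(c["pixels"][y:y+90,x:x+100,::-1],None,fx=6,fy=6,interpolation=cv2.INTER_NEAREST))
E
python3 -m creep '[{"tx":-0.02,"ty":0,"tz":0,"rx":0,"ry":0,"rz":0},{"tx":-0.02,"ty":0,"tz":0,"rx":0,"ry":0,"rz":0},{"tx":0,"ty":0,"tz":0,"rx":0,"ry":0,"rz":0},{"tx":0,"ty":0,"tz":0,"rx":0,"ry":0,"rz":0}]'
python3 - <<'E'
from h import *
import pickle
c=env.read_camera("wrist");pickle.dump({**c,"tcp":tcp()},open("wF.pkl","wb"));p=proj(c,np.array([.5354,-.179,.13]));print(p)
x,y=int(p[0])-50,int(p[1])-45;print(x,y)
cv2.imwrite("pics/wF.png",cv2.resize(c["pixels"][y:y+90,x:x+100,::-1],None,fx=6,fy=6,interpolation=cv2.INTER_NEAREST))
E
```

```text
time_s: 32.2
tool_pos: [0.5387, -0.2066, 0.2396]
tool_rot: [-179.9, -0.1, 100.3]
force: [0.0, -0.4, -0.9]
grip_width: 0.0401
[322.8195637  163.46082279]
272 118
time_s: 32.75
tool_pos: [0.5462, -0.2458, 0.2401]
tool_rot: [-180.0, -0.1, 100.3]
force: [-0.2, -0.1, 0.6]
grip_width: 0.04
[322.23079569 111.65797517]
272 66
```

View pics/wE.png

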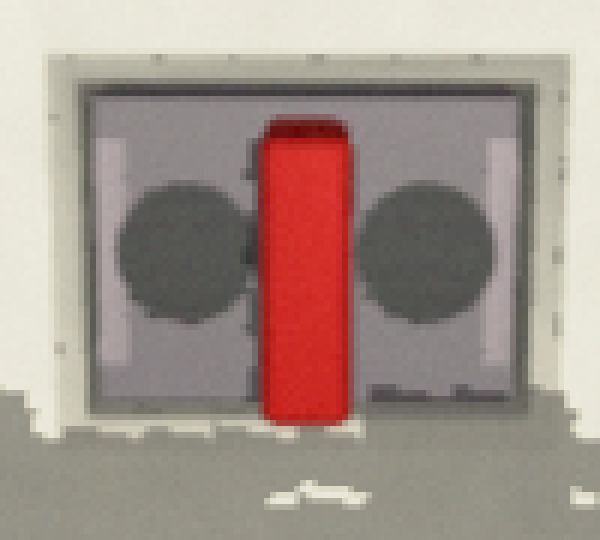

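View pics/wF.png

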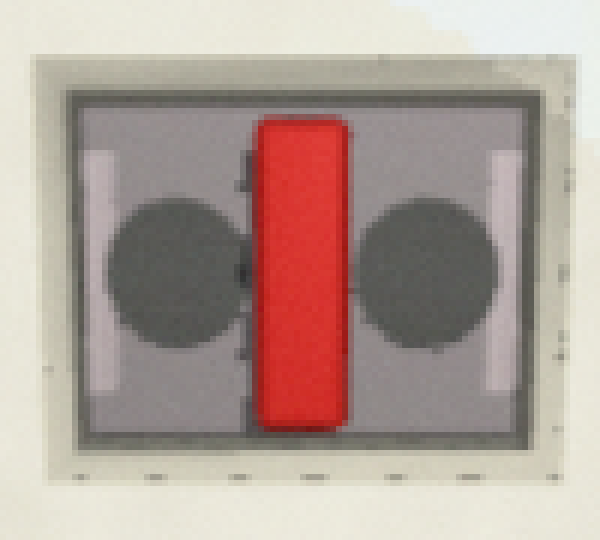

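Both crops show the block sunk in the well with an even gap all round and the rib upright and square. In F the rib is at (257–350, 118–431), centred in the mouth. I'll measure it.

```bash
python3 - <<'E'
from h import *
import pickle
A=pickle.load(open("wE.pkl","rb"));B=pickle.load(open("wF.pkl","rb"))
def m(l,o): return np.array(l)/6.-.5+o
def go(n,a,b):
    a=m(a,(272,118));b=m(b,(272,66))
    X=np.array([tri([(A,u),(B,v)])[0] for u,v in zip(a,b)]);print(n,"centre",X.mean(0).round(4),"z",X[:,2].round(4))
    e=(X[1]+X[2]-X[0]-X[3])/2;d=(X[0]+X[1]-X[2]-X[3])/2
    print("  x",np.linalg.norm(e).round(4),np.degrees(np.arctan2(e[1],e[0])).round(2),"y",np.linalg.norm(d).round(4),(np.degrees(np.arctan2(d[1],d[0]))-90).round(2))
go("rib",[(262,138),(352,138),(350,425),(263,425)],[(257,118),(350,118),(346,431),(258,431)])
go("block",[(91,95),(521,95),(517,402),(97,402)],[(77,107),(525,107),(519,435),(88,435)])
go("rim",[(45,57),(571,57),(560,438),(57,438)],[(33,57),(578,57),(564,482),(45,482)])
o=env.get_obs();print(o["time_s"],o["force"])
T=env.read_camera("top");save("top_end",T);S=env.read_camera("scene");save("scene_end",S)
E
```

```text
rib centre [ 0.5352 -0.179   0.1369] z [0.1376 0.1375 0.1363 0.1363]
  x 0.0114 10.35 y 0.0378 10.17
block centre [ 0.5352 -0.179   0.1088] z [0.1077 0.1076 0.1099 0.1101]
  x 0.0606 10.34 y 0.0437 10.68
rim centre [ 0.5357 -0.1798  0.1086] z [0.1159 0.1157 0.1013 0.1016]
  x 0.0735 10.33 y 0.0587 10.37
32.8 [ 0.1294079   0.04033706 -0.09323606]
```

View pics/top_end.png

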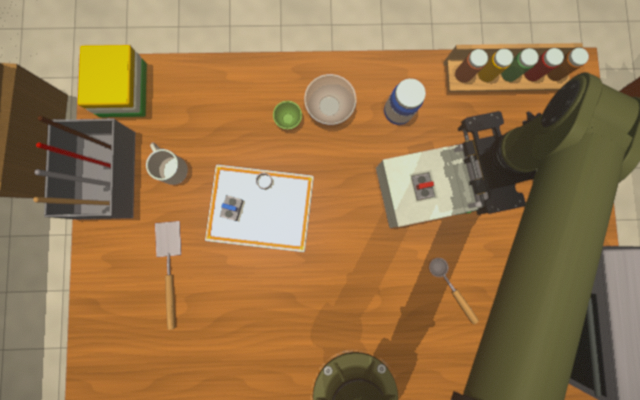

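View pics/scene_end.png

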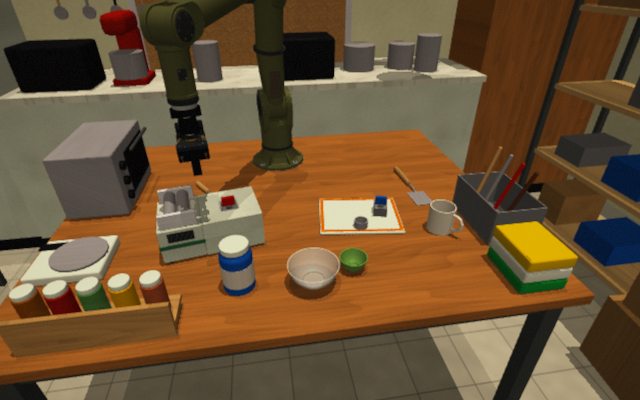

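The rib's top is at z = 0.137, so the underside is 38 mm below the mouth (allowed 25–50). The centre is within 1 mm of the well and the yaw matches. The top and scene views show the blue insert at (232,207) and every other thing in its old place, with the gripper clear. I'll do one last stillness check and hand in.

```bash
python3 - <<'E'
from h import *
import pickle
B=pickle.load(open("wF.pkl","rb"));c=env.read_camera("wrist");p=proj(c,np.array([.5354,-.179,.13]))
d=cv2.absdiff(B["pixels"][60:160,272:372],c["pixels"][60:160,272:372]);print("diff mean",d.mean(),p,env.get_obs()["force"],env.get_obs()["time_s"])
print(env.sign_off())
E
```

```text
diff mean 3.2808 [321.87452964 111.53671468] [ 0.03473667  0.8625338  -0.03490466] 32.95
the job is handed in; nothing more can be done
None
```

The red insert is set in the well of the white former and held down by the catch, and I handed the job in at about 33 s.

**What I did:** I found the inserts and the well in the camera views and measured them from two wrist-camera positions. Then I gripped the red rib, carried the insert over, centred it above the mouth and pressed it down in small steps. The firm stop came about 31 mm down, at roughly 15 N on the plate. I eased off until the wrist carried the insert's weight again, then let go and backed away.

**Last checks:**
- **Depth:** the rib's top is at z = 0.137, so the underside is 38 mm below the mouth (allowed 25 to 50 mm).
- **Fit:** the centre is within 1 mm of the well, and the insert's yaw (10.3°) matches the former's.
- **At rest:** pictures just before the hand-in show it has not sprung up. The gripper is clear and the wrist reads no load.
- **Other things:** the blue insert and the rest look to be where they were in the overall views. I judged this by eye and did not measure it.

**What disagreed:**
- **First grasp missed:** the fingertips are only 2 to 3 mm ahead of the reported TCP, not 25 mm. The first close shut on top of the rib at about 5 N without moving the insert; I went about 22 mm lower and gripped it.
- **Catch rise:** it let me rise about 7.5 mm by the reported TCP before it took the load, not 5.5 mm. I put the difference down to tool readings or arm flex. The camera depth confirms it is held.
- **Rim measurement:** the last measurement of the well's rim was spoiled by a shadow edge in one view, so I used the earlier, clean one.

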